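# Hang washed boards in the bench dryer, pile the drip trays and start the timer

## Task

Load the bench dryer: lift every wire basket of washed boards off its drip tray by the grip and hang it inside the dryer's steel well, its bent lip hooked over the well's rim, without tipping a basket over. When all the baskets hang, turn the timer knob in the sunken dial clockwise until its pointer stands at the one broad mark. Also pile all three emptied drip trays squarely, edge on edge, into one stack on the desk, and leave the other things lying about where they are.

Things in the scene. Friction and masses are not known exactly. Their poses are not given: they have to be found in the camera images.
- dryer: Bench warm-air dryer, fixed: white housing, open rectangular steel well and, right (-y) of the well, a black control deck. Origin on the desk under the well's centre; x to its rear (away from the robot), y left, z up; yaw within 0.12 rad. Housing: x -84 to 84, y -233 to 149 mm, top at z 82. Well inside 110 (x) by 250 (y) mm, floor at z 20
- well_mouth (a point): Centre of the well's mouth, level with the rim, 105 mm over the desk; axes as the dryer's. The rim is the bare top edge of the well's 4 mm walls (inner faces at x -55 and 55, y -125 and 125); it stands free, 23 mm above the housing round it
- timer_axis (a point): On the knob's axis, level with the black deck, at 0 -181 82 mm in the dryer's frame; axes as the dryer's, not turning with the knob. The knob sits in a round dial well 76 across, 22 deep. Its grip is an upright bar 36 long, 12 wide, from 4 to 20 mm above that well's floor (top 2 below the deck), over a hub 21 across
- timer (a joint): Timer knob, rad, growing clockwise from above, stops at 0 and 4.19. A white line marks the bar's pointer end; at q it points 2.618 - q rad anticlockwise from the dryer's x (seven o'clock at 0, twelve is straight ahead). White marks every 30 degrees from 0: thin lines, but one broad one at q = 2.094 (eleven o'clock). Starts at 0 to 0.6; stays where left; takes 0.03 N m
- basket_1: Hook-on wire basket with two relay boards fixed in it, 62 (y) by 40 (x) mm, wire body 44 high, 0.16 kg; origin: centre of its underside, z up. Stands on a drip tray at first, its bent lip (-x side) towards the robot. Above its middle a bail holds a black grip bar along y: 46 long, 10 wide (x), z 80 to 94 mm. Hung on a rim, its underside is about 46 mm above the desk. May be absent
- basket_2: Hook-on wire basket with two relay boards fixed in it, 62 (y) by 40 (x) mm, wire body 44 high, 0.16 kg; origin: centre of its underside, z up. Stands on a drip tray at first, its bent lip (-x side) towards the robot. Above its middle a bail holds a black grip bar along y: 46 long, 10 wide (x), z 80 to 94 mm. Hung on a rim, its underside is about 46 mm above the desk. May be absent
- basket_3: Hook-on wire basket with two relay boards fixed in it, 62 (y) by 40 (x) mm, wire body 44 high, 0.16 kg; origin: centre of its underside, z up. Stands on a drip tray at first, its bent lip (-x side) towards the robot. Above its middle a bail holds a black grip bar along y: 46 long, 10 wide (x), z 80 to 94 mm. Hung on a rim, its underside is about 46 mm above the desk. May be absent
- basket_1_lip (a point): On that basket: middle of the slot under its bent lip, at -25 0 58 mm in the basket's frame; axes as the basket's. This underside rests on the rim. The lip is a steel sheet 52 wide (y); the slot is 10 mm wide (x -20 to -30 mm of the basket), open below; the down-turned outer side flares outward and ends at z 37, x -36. Lip top z 61
- basket_2_lip (a point): On that basket: middle of the slot under its bent lip, at -25 0 58 mm in the basket's frame; axes as the basket's. This underside rests on the rim. The lip is a steel sheet 52 wide (y); the slot is 10 mm wide (x -20 to -30 mm of the basket), open below; the down-turned outer side flares outward and ends at z 37, x -36. Lip top z 61
- basket_3_lip (a point): On that basket: middle of the slot under its bent lip, at -25 0 58 mm in the basket's frame; axes as the basket's. This underside rests on the rim. The lip is a steel sheet 52 wide (y); the slot is 10 mm wide (x -20 to -30 mm of the basket), open below; the down-turned outer side flares outward and ends at z 37, x -36. Lip top z 61
- tray_1: Flat ribbed grey drip tray, 60 (x) by 100 (y) by 14 mm thick, 0.1 kg; origin: centre of its underside, z up. A basket may stand on its middle at the start (its axes along the tray's within about 0.05 rad). All three trays are alike and always there
- tray_2: Flat ribbed grey drip tray, 60 (x) by 100 (y) by 14 mm thick, 0.1 kg; origin: centre of its underside, z up. A basket may stand on its middle at the start (its axes along the tray's within about 0.05 rad). All three trays are alike and always there
- tray_3: Flat ribbed grey drip tray, 60 (x) by 100 (y) by 14 mm thick, 0.1 kg; origin: centre of its underside, z up. A basket may stand on its middle at the start (its axes along the tray's within about 0.05 rad). All three trays are alike and always there
- wick_reel_1: Bystander, to be left alone: small green braid reel 38 across, 10 high, by the front edge right of the dryer
- glass_jar: Bystander, to be left alone: small closed jar 47 across, 54 high, at the front left near the trays
- wick_reel_2: Bystander, to be left alone: small violet braid reel 38 across, 10 high, beyond the trays
- solder_sucker: Bystander, to be left alone: blue desoldering pump 172 long, 21 high, lying along the desk's front edge before the dryer
- tape_1: Bystander, to be left alone: roll of tape 100 across, 25 high, beyond the trays
- pen_1: Bystander, to be left alone: green pen 145 long, at the front left
- scissors: Bystander, to be left alone: steel scissors 106 long, to the right of the dryer

How it is judged:
By the outcome, as a careful person would: the job done as asked, in the order asked, and still so for the second after the job is handed in, with the robot touching nothing.
Of basket_1, basket_2, basket_3 only 2 to 3 are there at a start; the rules pass over those that are not, and their reading is None.
At some moment in a run one of tray_1, tray_2, tray_3 may be knocked a few centimetres aside while the robot is not near it.
It also fails if it takes over 200 s, if anything falls off the work surface, if the arm or the gripper's body presses on something with over 40 N, if the wrist force passes 120 N, or if a joint passes its speed limit or range.

## Robot

A 6-joint arm with a two-finger parallel gripper is mounted at the origin on a cart in front of the work surface, level with it; the furniture and walls round the work are solid. World frame = base frame: x ahead of the robot, y to its left, z up, the work surface at z = 0. Lengths are in m, angles in rad, forces in N, time in s.
With the tool pointing down it reaches from about 0.425 to 0.95 m from the base axis. Payload 3.5 kg.
Tool frame: the origin (TCP) lies on the centre line of the jaws, within the pads' length; the fingertips stand 25 mm ahead of it and the grasp point (between the pads) lies 6 mm ahead of it (ctrl.finger_overhang is the distance from the TCP to the fingertips, in m); z points along the fingers, y is the line along which they close (so a half turn about z gives the same grasp; the last joint's range is limited). The gripper opens to 85 mm and grips with 20 to 120 N. Pads are 22 mm wide; open, the fingers measure 114 mm over their backs; the gripper's body (76 mm by 85 mm) begins 54 mm behind the grasp point. The pads swing forward as they close: fully open they stand 13 mm farther back than shut.
Start: joints at [1.071, 0.286, 1.577, -0, 1.279, -0.15], TCP at [0.231, 0.634, 0.224] pointing down, gripper open.
Joint ranges: [-2.77, 2.77], [-0.9, 2.22], [0.21, 2.48], [-1.53, 4.67], [0.24, 2.81], [-2.84, 2.84]. Speed limits (rad/s): [2.79, 2.79, 3.14, 3.14, 3.14, 3.14].

## Interface

Orientations are given as a unit quaternion [x, y, z, w].
In Python, from plant import get_state, imaging, job, ctrl gives the robot as it stands.
- The arm moves only by the tool jog_arm, never from a script. Its argument "increments" is a list of rows, each an object of numbers: "dx", "dy", "dz": the shift along the world's x, y, z each as a share of 12 cm, from -1 to 1; "ax", "ay", "az": the turn, a rotation vector about the world's x, y, z each as a share of pi/2 rad, from -1 to 1; "gripper": the gripper command: -1 is shut, 1 is fully open, values between are in proportion. A call has 1 to 10 rows; each row is the pose to reach, as a shift and turn from the pose commanded when the call began; what a row does not reach only later rows make up. A row lasts 1/10 s, in which the tool goes at most 50 mm and 8.59 degrees, less where a joint would pass 70% of its speed; a pose out of reach is approached as far as the arm can. A call with a number of a shift or a turn outside -1 to 1 is refused whole. A call with a gripper value outside its range is refused whole. The fingers move at their own pace and stop on an object; "force" is the grip in N (left out, the last holds). Time passes only in rows, so rows that repeat a pose let the fingers close. It gives the time, the measured TCP pose, the force, the opening and the grip force at its end, in the units of the state.
- get_state(): the state, without advancing time (a new reading comes with each control period).
- imaging.read_camera(name): name is "scene" or "side" or "wrist"; returns a dict with "frame" (480x640x3 uint8, blue, green, red), "depth" (480x640 float32, m along the optical axis (not along the pixel's ray), 0 where there is no reading), "camera_matrix" (3x3 intrinsics, pixels), "extrinsics" (4x4, takes a point from camera to world coordinates); the wrist camera has in their place "mount" (4x4, takes a point from camera to tool coordinates, whose origin is the TCP and whose axes are the flange's). Camera axes: x right, y up, looking along -z (the intrinsics and any distortion apply to the point x, -y, -z); pixel columns grow to the right and rows downward; lengths in m; the calibration is good to about 2 mm. The wrist camera is an equidistant fisheye: a pixel r from the principal point sees the ray r / f radians off the axis. A picture is of the moment at which its call begins: read the wrist's pose just before it.
- job.sign_off(): hands the job in; it is judged then, once.
The state is a dict: "time": time; "qpos": joint angles; "dq": joint speeds; "joint_efforts": joint torques, N m; "eef_pos": TCP position; "tcp_rot": TCP orientation; "contact_force": force on the tool from outside, world axes, zero at the start; "wrist_torque": the same for the moment, N m; "opening": opening from 0.0 (shut) to 1.0 (fully open); "finger_force": force on a finger pad.
Only numpy, scipy, OpenCV 4.12 (cv2) and the standard library are available. Lean on these libraries where they do the work, as an engineer would, in place of code of your own. Each camera call takes 0.05 s, during which the arm holds its last target. There are 200 camera calls.

## Working session

There is one attempt and no reset: what is moved stays moved. The work goes in short steps, Python scripts to look and compute and a tool call to move; the robot and the scene stay as the last step left them, time stands still between calls to the robot, and variables do not carry over. Pictures are saved under pics/ and viewed, at most 14 in all, crops included, and the job is handed in when it is done.

Besides the shell and the picture viewer there is one more tool, called after "Request:" as name([rows], argument=value, ...), one row to a line, values as JSON. jog_arm: Moves the arm, as the interface text tells. Shift numbers are shares of 12 cm and turn numbers shares of pi/2 rad, none past 1 either way. Its arguments: {"type":"object","properties":{"increments":{"type":"array"},"force":{"type":"number"}},"required":["increments"]}

```bash
ls; mkdir -p pics; python3 - <<'E'
from plant import get_state, imaging
import cv2,numpy as np
s=get_state(); print(s)
for n in ("scene","side","wrist"):
    r=imaging.read_camera(n); cv2.imwrite(f"pics/{n}0.png",r["frame"]); np.savez(f"{n}0.npz",**r)
    print(n,r["camera_matrix"],r.get("extrinsics",r.get("mount")),[k for k in r])
E
```

```text
pics
{'time': 0.0, 'qpos': array([ 1.07100449e+00,  2.87196036e-01,  1.57816422e+00,  1.98924866e-05,
        1.27864115e+00, -1.50009505e-01]), 'dq': array([-0.0002414 , -0.00024952, -0.00157057, -0.00126849,  0.00045553,
        0.00032471]), 'joint_efforts': array([ 1.21782821e-03, -4.05982697e+01, -2.92623317e+01, -1.52655548e-04,
        5.68931369e-03,  1.21932928e-06]), 'eef_pos': array([0.23096318, 0.63353513, 0.22303389]), 'tcp_rot': array([ 1.74003673e-01,  9.84744267e-01, -1.13832629e-03, -3.93477538e-04]), 'contact_force': array([ 1.38819626, -0.21195016, -0.06015009]), 'wrist_torque': array([ 0.01399391, -0.03368428,  0.03483442]), 'finger_force': 0.0, 'opening': 1.00085924240943}
scene [[533.04203485   0.         318.13303928]
 [  0.         533.04203485 238.37894524]
 [  0.           0.           1.        ]] [[ 0.58183722  0.37997215 -0.71908734 -0.52000051]
 [-0.81325318  0.26180849 -0.51968796 -0.73997757]
 [-0.00920378  0.88717387  0.46134349  0.771796  ]
 [ 0.          0.          0.          1.        ]] ['frame', 'depth', 'camera_matrix', 'extrinsics']
side [[454.66269792   0.         313.18872243]
 [  0.         454.66269792 242.03083973]
 [  0.           0.           1.        ]] [[-0.99918779 -0.01136543  0.03865997  0.56620765]
 [ 0.03775811 -0.59916794  0.79973252  0.95163547]
 [ 0.01407451  0.80054269  0.59911043  0.80015659]
 [ 0.          0.          0.          1.        ]] ['frame', 'depth', 'camera_matrix', 'extrinsics']
wrist [[371.64829954   0.         318.52052729]
 [  0.         371.64829954 237.51019053]
 [  0.           0.           1.        ]] [[ 3.70571869e-04  9.54730779e-01  2.97471010e-01  7.68293862e-02]
 [ 9.99999930e-01 -3.69877328e-04 -5.86227653e-05  9.95842713e-04]
 [ 5.40588238e-05  2.97471011e-01 -9.54730849e-01 -1.49042239e-01]
 [ 0.00000000e+00  0.00000000e+00  0.00000000e+00  1.00000000e+00]] ['frame', 'depth', 'camera_matrix', 'mount']
```

View pics/scene0.png

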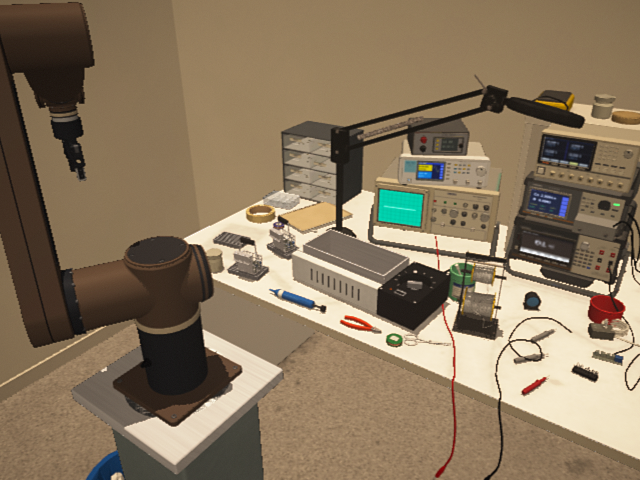

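View pics/side0.png

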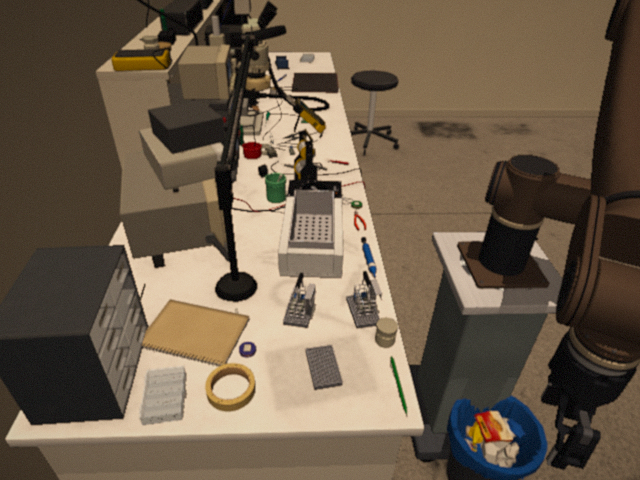

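Two baskets are present, at side-view pixels (300,300) and (364,298), each on a tray. The third tray is empty at (323,367). The dryer is at (312,235), and the lamp post and arm are behind it around (235,280). Next I'll get rough positions from depth.

```bash
cat > h.py <<'E'
import numpy as np,cv2
from scipy.spatial.transform import Rotation as R
from plant import get_state, imaging
def shot(name):
    s=get_state(); r=imaging.read_camera(name)
    if name=="wrist":
        T=np.eye(4); T[:3,:3]=R.from_quat(s["tcp_rot"]).as_matrix(); T[:3,3]=s["eef_pos"]; r["extrinsics"]=T@r["mount"]
    r["fish"]=name=="wrist"; return r
def rays(r,uv):
    uv=np.atleast_2d(np.asarray(uv,float)); K=r["camera_matrix"]
    a=(uv[:,0]-K[0,2])/K[0,0]; b=(uv[:,1]-K[1,2])/K[1,1]
    if r["fish"]:
        t=np.hypot(a,b)+1e-12; d=np.c_[a/t*np.sin(t),-b/t*np.sin(t),-np.cos(t)]
    else: d=np.c_[a,-b,-np.ones(len(a))]
    return r["extrinsics"][:3,3], d@r["extrinsics"][:3,:3].T, -d[:,2]
def plane(r,uv,z):
    o,d,_=rays(r,uv); return o+d*((z-o[2])/d[:,2])[:,None]
def depth(r,uv):
    uv=np.atleast_2d(uv).astype(int); o,d,c=rays(r,uv); z=r["depth"][uv[:,1],uv[:,0]]
    return o+d*(z/c)[:,None]
def cloud(r):
    v,u=np.mgrid[0:480,0:640]; uv=np.c_[u.ravel(),v.ravel()]
    P=depth(r,uv).reshape(480,640,3); P[r["depth"]==0]=np.nan; return P
def project(r,P):
    E=r["extrinsics"]; p=(np.atleast_2d(P)-E[:3,3])@E[:3,:3]; K=r["camera_matrix"]
    x,y,z=p[:,0],-p[:,1],-p[:,2]
    if r["fish"]:
        h=np.hypot(x,y)+1e-12; t=np.arctan2(h,z); x,y,z=x/h*t,y/h*t,1
    return np.c_[K[0,0]*x/z+K[0,2],K[1,1]*y/z+K[1,2]]
E
python3 - <<'E'
from h import *
for n in("scene","side"):
    z=np.load(n+"0.npz"); r={k:z[k] for k in z.files}; r["fish"]=False
    P=cloud(r)
    if n=="side":
        for nm,uv in dict(b1=(302,285),b2=(362,284),tray3=(323,367),jar=(386,328),lampbase=(236,285),lamparm=(232,170),lamptop=(240,60),lamp2=(262,36),well=(312,230),frontrim=(310,262),reel=(248,349),tape=(231,370)).items(): print(nm,depth(r,uv).round(3))
    else:
        for nm,uv in dict(lampjoint=(338,145),arm1=(400,118),arm2=(470,98),head=(540,108),knob=(414,285),tower=(470,280),psu=(440,210)).items(): print(nm,depth(r,uv).round(3))
    # xy occupancy of high stuff over workspace
    m=(P[...,2]>0.13)&(P[...,0]>0.35)&(P[...,0]<1.0)&(P[...,1]>-0.5)&(P[...,1]<0.6)
    Q=P[m]; c={}
    for p in Q:
        k=(round(p[0]*20)/20,round(p[1]*20)/20); c.setdefault(k,[]).append(p[2])
    print({k:(len(v),round(min(v),2),round(max(v),2)) for k,v in sorted(c.items()) if len(v)>8})
E
```

```text
lampjoint [[0.708 0.074 0.306]]
arm1 [[1.127 0.096 0.288]]
arm2 [[ 1.117 -0.147  0.389]]
head [[ 0.596 -0.48   0.509]]
knob [[ 0.502 -0.287  0.073]]
tower [[ 0.609 -0.387  0.068]]
psu [[ 0.806 -0.211  0.139]]
{(0.5, -0.45): (378, np.float64(0.13), np.float64(0.2)), (0.5, -0.4): (193, np.float64(0.13), np.float64(0.2)), (0.55, -0.5): (69, np.float64(0.13), np.float64(0.2)), (0.55, -0.45): (146, np.float64(0.14), np.float64(0.2)), (0.55, -0.4): (12, np.float64(0.13), np.float64(0.17)), (0.6, -0.5): (176, np.float64(0.49), np.float64(0.51)), (0.6, -0.45): (292, np.float64(0.49), np.float64(0.52)), (0.6, -0.4): (50, np.float64(0.5), np.float64(0.52)), (0.65, -0.4): (94, np.float64(0.47), np.float64(0.52)), (0.65, -0.35): (216, np.float64(0.47), np.float64(0.53)), (0.65, -0.3): (13, np.float64(0.53), np.float64(0.54)), (0.7, -0.45): (43, np.float64(0.48), np.float64(0.5)), (0.7, -0.4): (98, np.float64(0.47), np.float64(0.52)), (0.7, -0.35): (299, np.float64(0.46), np.float64(0.53)), (0.7, -0.3): (238, np.float64(0.44), np.float64(0.54)), (0.7, -0.25): (217, np.float64(0.42), np.float64(0.
[... 8864 characters left out ...]
5): (56, np.float64(0.2), np.float64(0.3)), (1.0, -0.2): (104, np.float64(0.2), np.float64(0.3)), (1.0, -0.15): (90, np.float64(0.2), np.float64(0.21)), (1.0, -0.1): (90, np.float64(0.2), np.float64(0.21)), (1.0, -0.05): (100, np.float64(0.2), np.float64(0.21)), (1.0, 0.0): (76, np.float64(0.2), np.float64(0.2)), (1.0, 0.05): (89, np.float64(0.13), np.float64(0.2)), (1.0, 0.2): (56, np.float64(0.24), np.float64(0.24)), (1.0, 0.25): (214, np.float64(0.24), np.float64(0.24)), (1.0, 0.3): (242, np.float64(0.24), np.float64(0.24)), (1.0, 0.35): (279, np.float64(0.24), np.float64(0.24)), (1.0, 0.4): (311, np.float64(0.24), np.float64(0.24)), (1.0, 0.45): (888, np.float64(0.13), np.float64(0.24))}
```

Request:
jog_arm([
  {"dx": 0.26,"dy": -0.48,"dz": 0.1,"az": -0.1},
  {"dx": 0.52,"dy": -0.96,"dz": 0.2,"az": -0.195},
  {"dx": 0.52,"dy": -0.96,"dz": 0.2,"az": -0.195},
  {"dx": 0.52,"dy": -0.96,"dz": 0.2,"az": -0.195},
])

```text
$.increments[0]: bad value
```

Request:
jog_arm([
  {"dx": 0.26,"dy": -0.48,"az": -0.1},
  {"dx": 0.52,"dy": -0.96,"az": -0.195},
  {"dx": 0.52,"dy": -0.96,"az": -0.195},
  {"dx": 0.52,"dy": -0.96,"az": -0.195},
])

```text
$.increments[0]: bad value
```

Request:
jog_arm([
  {"dx": 0.26,"dy": -0.48,"az": -0.1},
  {"dx": 0.52,"dy": -0.96,"az": -0.195},
  {"dx": 0.52,"dy": -0.96,"az": -0.195},
  {"dx": 0.52,"dy": -0.96,"az": -0.195},
])

```text
$.increments[0]: bad value
```

Request:
jog_arm([
  {"dx": 0.26,"dy": -0.48,"az": -0.1},
  {"dx": 0.52,"dy": -0.96,"az": -0.195},
  {"dx": 0.52,"dy": -0.96,"az": -0.195},
  {"dx": 0.52,"dy": -0.96,"az": -0.195},
  {"dx": 0.52,"dy": -0.96,"az": -0.195},
])

```text
$.increments[0]: bad value
```

```bash
python3 - <<'E'
from h import *
s=get_state(); print(s["time"],s["eef_pos"],s["tcp_rot"],s["qpos"])
r=shot("wrist"); cv2.imwrite("pics/w1.png",r["frame"]); np.savez("w1.npz",**r)
E
```

```text
0.15 [0.23104159 0.63365949 0.22331011] [ 1.74009922e-01  9.84743430e-01 -9.08761130e-04 -3.14426510e-04] [ 1.07099191e+00  2.87038432e-01  1.57784809e+00  1.64644111e-05
  1.27862930e+00 -1.50008481e-01]
```

View pics/w1.png

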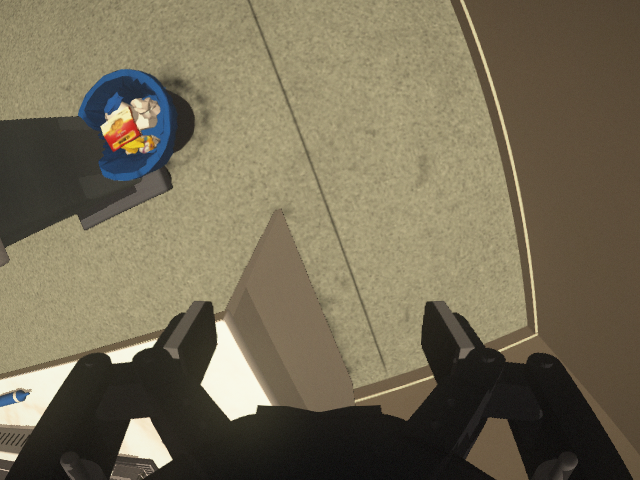

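The rows were refused because they left out some fields, so the arm hasn't moved. This picture only shows the start view of floor and bin. I'll resend with all fields filled in.

Request:
jog_arm([
  {"dx": 0.26,"dy": -0.48,"dz": 0.1,"ax": 0,"ay": 0,"az": -0.1,"gripper": 1},
  {"dx": 0.52,"dy": -0.96,"dz": 0.2,"ax": 0,"ay": 0,"az": -0.195,"gripper": 1},
  {"dx": 0.52,"dy": -0.96,"dz": 0.2,"ax": 0,"ay": 0,"az": -0.195,"gripper": 1},
  {"dx": 0.52,"dy": -0.96,"dz": 0.2,"ax": 0,"ay": 0,"az": -0.195,"gripper": 1},
])

```text
time: 0.6
eef_pos: [0.2958, 0.5165, 0.2496]
tcp_rot: [0.324, 0.946, 0.001, 0.001]
contact_force: [-0.6, -0.0, -0.3]
opening: 0.998
finger_force: 0.0
```

Request:
jog_arm([
  {"dx": 0.26,"dy": -0.48,"dz": 0,"ax": 0,"ay": 0,"az": -0.1,"gripper": 1},
  {"dx": 0.52,"dy": -0.96,"dz": 0,"ax": 0,"ay": 0,"az": -0.195,"gripper": 1},
  {"dx": 0.52,"dy": -0.96,"dz": 0,"ax": 0,"ay": 0,"az": -0.195,"gripper": 1},
  {"dx": 0.52,"dy": -0.96,"dz": 0,"ax": 0,"ay": 0,"az": -0.195,"gripper": 1},
])

```text
time: 1.0
eef_pos: [0.3573, 0.4016, 0.2481]
tcp_rot: [0.465, 0.886, -0.0, 0.0]
contact_force: [-0.3, -0.2, 0.2]
opening: 0.998
finger_force: 0.0
```

Request:
jog_arm([
  {"dx": 0.26,"dy": -0.48,"dz": 0,"ax": 0,"ay": 0,"az": -0.1,"gripper": 1},
  {"dx": 0.52,"dy": -0.96,"dz": 0,"ax": 0,"ay": 0,"az": -0.195,"gripper": 1},
  {"dx": 0.52,"dy": -0.96,"dz": 0,"ax": 0,"ay": 0,"az": -0.195,"gripper": 1},
  {"dx": 0.52,"dy": -0.96,"dz": 0,"ax": 0,"ay": 0,"az": -0.195,"gripper": 1},
])

```text
time: 1.4
eef_pos: [0.4197, 0.2871, 0.2483]
tcp_rot: [0.594, 0.804, -0.0, 0.0]
contact_force: [-0.1, 0.2, -1.1]
opening: 0.998
finger_force: 0.0
```

Request:
jog_arm([
  {"dx": 0.26,"dy": -0.4,"dz": 0,"ax": 0,"ay": 0,"az": -0.1,"gripper": 1},
  {"dx": 0.52,"dy": -0.8,"dz": 0,"ax": 0,"ay": 0,"az": -0.195,"gripper": 1},
  {"dx": 0.52,"dy": -0.8,"dz": 0,"ax": 0,"ay": 0,"az": -0.195,"gripper": 1},
  {"dx": 0.52,"dy": -0.8,"dz": 0,"ax": 0,"ay": 0,"az": -0.195,"gripper": 1},
  {"dx": 0.52,"dy": -0.8,"dz": 0,"ax": 0,"ay": 0,"az": -0.195,"gripper": 1},
])

```text
time: 1.9
eef_pos: [0.4803, 0.194, 0.2481]
tcp_rot: [0.708, 0.706, -0.0, -0.001]
contact_force: [0.1, -0.1, 0.6]
opening: 1.002
finger_force: 0.0
```

```bash
python3 - <<'E'
from h import *
s=get_state(); print(s["time"],s["eef_pos"],s["tcp_rot"],s["qpos"])
r=shot("wrist"); cv2.imwrite("pics/w2.png",r["frame"]); np.savez("w2.npz",**r)
E
```

```text
1.9 [0.48025283 0.19400734 0.24811171] [ 7.07857145e-01  7.06355217e-01 -5.79139138e-05 -7.53356738e-04] [ 1.87271206e-01 -8.24079491e-02  1.93223817e+00  1.22809737e-03
  1.29270552e+00  1.89057559e-01]
```

View pics/w2.png

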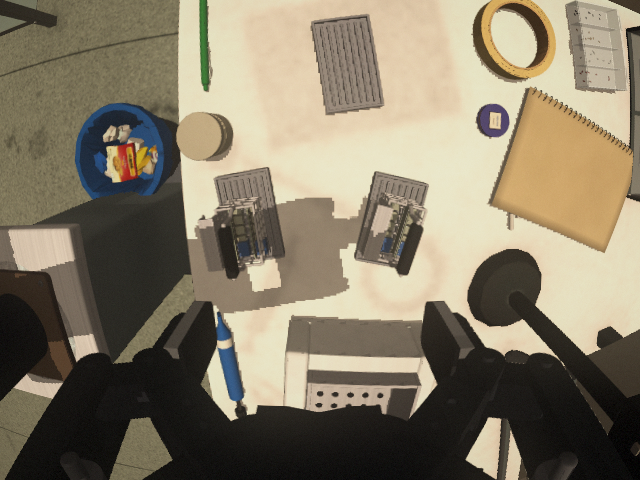

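Seen from above: the front basket's black grip is near (230,255) and the back basket's near (410,250). Their trays are at (250,215) and (393,220), the empty tray is at (347,63), and the dryer's left end is at the bottom centre.

```bash
cat > m.py <<'E'
from h import *
def seg(r,mask,box,z):
    u0,v0,u1,v1=box; m=np.zeros_like(mask); m[v0:v1,u0:u1]=mask[v0:v1,u0:u1]
    cs,_=cv2.findContours(m,cv2.RETR_EXTERNAL,cv2.CHAIN_APPROX_NONE); c=max(cs,key=cv2.contourArea)[:,0]
    p=plane(r,c,z)[:,:2]*1000
    (cx,cy),(w,h),a=cv2.minAreaRect(p.astype(np.float32))
    if w<h: w,h,a=h,w,a+90
    a=(a%180)
    return np.array([cx,cy,w,h,a]).round(1), c
def grey(r): return cv2.cvtColor(r["frame"],cv2.COLOR_BGR2GRAY)
E
python3 - <<'E'
from m import *
z=np.load("w2.npz"); r={k:z[k] for k in z.files}
P=cloud(r); g=grey(r)
for nm,b in dict(front=(200,215,262,290),back=(380,215,440,290)).items():
    u0,v0,u1,v1=b; Q=P[v0:v1,u0:u1]; m=(Q[...,2]>.095)
    print(nm,"depth top z",np.percentile(Q[m][:,2],[50,95]).round(4),"xy",Q[m][:,:2].mean(0).round(4),m.sum())
    print(seg(r,((g<45)*255).astype(np.uint8),b,.108)[0], seg(r,((P[...,2]>.095)*255).astype(np.uint8),b,.108)[0])
m=((g>70)&(g<150)*1).astype(np.uint8)*255
print("tray3",seg(r,((g<165)*255).astype(np.uint8),(290,5,400,125),.014)[0])
for b in((200,160,300,235),(350,160,440,235)):
    pass
for uv in [(270,180),(279,250),(225,180),(425,190),(377,180)]: print(uv,depth(r,uv).round(4),g[uv[1],uv[0]])
# dryer rim / housing
Q=P[320:420,270:430]; 
for zz in (.082,.105,.02):
    mm=abs(Q[...,2]-zz)<.004; q=Q[mm]; print(zz,mm.sum(),q.min(0).round(3) if len(q) else 0,q.max(0).round(3) if len(q) else 0)
E
```

```text
front depth top z [0.1068 0.1084] xy [0.4028 0.1687] 734
[403.5 168.3  45.4  11.6  96.9] [403.3 169.1  52.8  12.6  96. ]
back depth top z [0.1068 0.1083] xy [0.5568 0.1714] 767
[551.9 174.6   0.    0.    0. ] [556.1 171.6  52.1  13.   75.9]
tray3 [508.6 336.6 102.4  62.   99. ]
(270, 180) [[0.4279 0.2139 0.0059]] 74
(279, 250) [[0.4359 0.1371 0.0119]] 72
(225, 180) [[0.3797 0.2156 0.0109]] 135
(425, 190) [[0.594  0.2051 0.0132]] 110
(377, 180) [[0.5413 0.2146 0.0109]] 133
0.082 3930 [ 0.44  -0.053  0.078] [0.605 0.05  0.086]
0.105 773 [ 0.466 -0.031  0.101] [0.585 0.03  0.107]
0.02 2117 [ 0.445 -0.102  0.016] [0.604 0.051 0.024]
```

Request:
jog_arm([
  {"dx": 0.1,"dy": -0.4,"dz": 0.05,"ax": 0,"ay": 0,"az": 0,"gripper": 1},
  {"dx": 0.2,"dy": -0.8,"dz": 0.1,"ax": 0,"ay": 0,"az": 0,"gripper": 1},
  {"dx": 0.2,"dy": -1,"dz": 0.1,"ax": 0,"ay": 0,"az": 0,"gripper": 1},
  {"dx": 0.2,"dy": -1,"dz": 0.1,"ax": 0,"ay": 0,"az": 0,"gripper": 1},
])

```text
time: 2.35
eef_pos: [0.5048, 0.0719, 0.2607]
tcp_rot: [0.709, 0.705, 0.0, 0.0]
contact_force: [-0.8, -0.8, -0.1]
opening: 1.0
finger_force: 0.0
```

Request:
jog_arm([
  {"dx": 0,"dy": -0.4,"dz": 0,"ax": 0,"ay": 0,"az": 0,"gripper": 1},
  {"dx": 0,"dy": -0.8,"dz": 0,"ax": 0,"ay": 0,"az": 0,"gripper": 1},
  {"dx": 0,"dy": -1,"dz": 0,"ax": 0,"ay": 0,"az": 0,"gripper": 1},
  {"dx": 0,"dy": -1,"dz": 0,"ax": 0,"ay": 0,"az": 0,"gripper": 1},
  {"dx": 0,"dy": -1,"dz": 0,"ax": 0,"ay": 0,"az": 0,"gripper": 1},
])

```text
time: 2.85
eef_pos: [0.5048, -0.0457, 0.2602]
tcp_rot: [0.708, 0.706, 0.0, -0.001]
contact_force: [0.1, 0.1, -0.4]
opening: 0.999
finger_force: 0.0
```

```bash
python3 - <<'E'
from m import *
r=shot("wrist"); cv2.imwrite("pics/w3.png",r["frame"]); np.savez("w3.npz",**r)
s=get_state(); print(s["time"],s["eef_pos"])
P=cloud(r)
# bar tops again
M=((P[...,2]>.095)*255).astype(np.uint8)
for q in((.403,.169,.108),(.556,.1715,.108)):
    u,v=project(r,q)[0].astype(int); print(u,v)
    b=(u-45,max(v-45,0),u+45,v+45)
    try: print(seg(r,M,b,.108)[0])
    except Exception as e: print(e)
m=(abs(P[...,2]-.105)<.006)&(P[...,0]>.42)&(P[...,0]<.63)&(P[...,1]<.1)
print(m.sum()); q=P[m]; print(np.percentile(q,[1,50,99],axis=0).round(4))
E
```

```text
2.9 [ 0.50482915 -0.04541717  0.26025653]
197 -24
[405.6 140.1  12.4   9.3 171.9]
380 -33
[549.3 138.7   2.5   0.    3.6]
3888
[[ 0.4521 -0.2339  0.0993]
 [ 0.5224 -0.0776  0.1043]
 [ 0.5836  0.0271  0.106 ]]
```

View pics/w3.png

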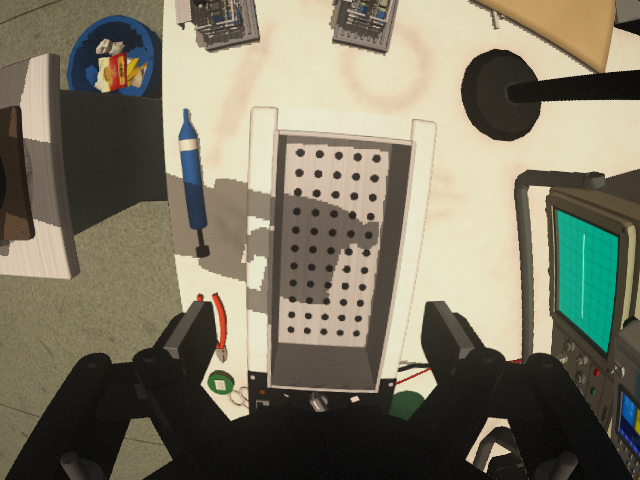

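The whole well is in view: rim corners near (277,132), (411,142), (380,390) and (268,388), with the knob just visible at (320,402). I'll fit the four rim walls.

```bash
python3 - <<'E'
from m import *
z=np.load("w3.npz"); r={k:z[k] for k in z.files}
P=cloud(r); m=((P[...,2]>.098)&(P[...,2]<.11)&(P[...,0]>.42)&(P[...,0]<.63)&(P[...,1]<.06)&(P[...,1]>-.25))
v,u=np.nonzero(m); k=(v<398); uv=np.c_[u,v][k]
p=plane(r,uv,.105)[:,:2]*1000
print("z med",np.median(P[v[k],u[k],2]))
cx,cy,yaw=524.,-100.,-.08
for it in range(6):
    c,s=np.cos(yaw),np.sin(yaw); d=(p-[cx,cy])@np.array([[c,-s],[s,c]])
    f=(abs(d[:,0]+57)<8)&(abs(d[:,1])<110); b=(abs(d[:,0]-57)<8)&(abs(d[:,1])<110)
    l=(abs(d[:,1]-127)<8)&(abs(d[:,0])<48); R_=(abs(d[:,1]+127)<8)&(abs(d[:,0])<48)
    sl=lambda q,i: np.polyfit(q[:,1-i],q[:,i],1) if len(q)>10 else (0,0)
    F,B,L=sl(d[f],0),sl(d[b],0),sl(d[l],1)
    RR=sl(d[R_],1)
    yaw-= (F[0]+B[0])/2
    ex=(F[1]+B[1])/2; ey=(L[1]-127) if not R_.sum()>10 else (L[1]+RR[1])/2
    cx+=c*ex-s*ey; cy+=s*ex+c*ey
print(cx,cy,yaw,"F",F,"B",B,"L",L,"R",RR,f.sum(),b.sum(),l.sum(),R_.sum())
for q in (f,b,l): print(np.ptp(d[q],axis=0), np.percentile(d[q],[2,50,98],axis=0).round(1))
E
```

```text
z med 0.10421578895281775
517.265180751666 -102.4764337595368 -0.07320205845635645 F [-8.37249348e-05 -5.62599382e+01] B [8.37249348e-05 5.62599382e+01] L [-4.36017185e-03  1.25444075e+02] R [-1.10719575e-03 -1.25444075e+02] 1116 1241 588 570
[  5.41980525 218.93293531] [[ -58.6 -103.7]
 [ -56.3   19.3]
 [ -54.   106.3]]
[  6.47299922 219.33936342] [[  53.6 -103.2]
 [  56.3   16.9]
 [  59.   106.4]]
[95.559232    4.82726555] [[-46.  123.3]
 [ -1.1 125.4]
 [ 46.1 127.6]]
```

Request:
jog_arm([
  {"dx": 0.1,"dy": 0.4,"dz": 0,"ax": 0,"ay": 0,"az": -0.08,"gripper": 1},
  {"dx": 0.21,"dy": 0.8,"dz": 0,"ax": 0,"ay": 0,"az": -0.153,"gripper": 1},
  {"dx": 0.21,"dy": 0.91,"dz": 0,"ax": 0,"ay": 0,"az": -0.153,"gripper": 1},
  {"dx": 0.21,"dy": 0.91,"dz": 0,"ax": 0,"ay": 0,"az": -0.153,"gripper": 1},
])

```text
time: 3.3
eef_pos: [0.5296, 0.0652, 0.2602]
tcp_rot: [0.786, 0.618, -0.0, -0.0]
contact_force: [-0.2, -0.1, -0.2]
opening: 0.999
finger_force: 0.0
```

Request:
jog_arm([
  {"dx": 0.1,"dy": 0.4,"dz": -0.2,"ax": 0,"ay": 0,"az": 0,"gripper": 1},
  {"dx": 0.21,"dy": 0.8,"dz": -0.4,"ax": 0,"ay": 0,"az": 0,"gripper": 1},
  {"dx": 0.21,"dy": 0.91,"dz": -0.5,"ax": 0,"ay": 0,"az": 0,"gripper": 1},
  {"dx": 0.21,"dy": 0.91,"dz": -0.5,"ax": 0,"ay": 0,"az": 0,"gripper": 1},
  {"dx": 0.21,"dy": 0.91,"dz": -0.5,"ax": 0,"ay": 0,"az": 0,"gripper": 1},
])

```text
time: 3.8
eef_pos: [0.5549, 0.1705, 0.2001]
tcp_rot: [0.788, 0.616, -0.001, 0.0]
contact_force: [0.7, 0.2, 0.6]
opening: 1.002
finger_force: 0.0
```

```bash
cat > bar.py <<'E'
from m import *
s=get_state(); print(s["time"],s["eef_pos"])
r=shot("wrist"); P=cloud(r); g=grey(r); p=s["eef_pos"]
M=((P[...,2]>.09)&(P[...,2]<.12)&(np.hypot(P[...,0]-p[0],P[...,1]-p[1])<.06)).astype(np.uint8)*255
M=cv2.morphologyEx(M,cv2.MORPH_OPEN,np.ones((5,5)))
a,c=seg(r,M,(0,0,640,480),.108); print("bar",a,"ux",c.min(0),c.max(0))
a,c=seg(r,(((g<60)*255)&M).astype(np.uint8),(0,0,640,480),.108); print("dark bar",a)
E
python3 bar.py
```

```text
3.8 [0.55488376 0.17050352 0.20007626]
bar [558.7 171.8  51.3   9.   76.1] ux [318 200] [331 272]
dark bar [558.3 170.2  46.5   9.   76.1]
```

Request:
jog_arm([
  {"dx": 0.02,"dy": 0,"dz": -0.3,"ax": 0,"ay": 0,"az": 0,"gripper": 1},
  {"dx": 0.02,"dy": 0,"dz": -0.55,"ax": 0,"ay": 0,"az": 0,"gripper": 1},
  {"dx": 0.02,"dy": 0,"dz": -0.7,"ax": 0,"ay": 0,"az": 0,"gripper": 1},
  {"dx": 0.02,"dy": 0,"dz": -0.77,"ax": 0,"ay": 0,"az": 0,"gripper": 1},
  {"dx": 0.02,"dy": 0,"dz": -0.77,"ax": 0,"ay": 0,"az": 0,"gripper": -0.2},
  {"dx": 0.02,"dy": 0,"dz": -0.77,"ax": 0,"ay": 0,"az": 0,"gripper": -0.6},
  {"dx": 0.02,"dy": 0,"dz": -0.77,"ax": 0,"ay": 0,"az": 0,"gripper": -1},
  {"dx": 0.02,"dy": 0,"dz": -0.77,"ax": 0,"ay": 0,"az": 0,"gripper": -1},
  {"dx": 0.02,"dy": 0,"dz": -0.77,"ax": 0,"ay": 0,"az": 0,"gripper": -1},
  {"dx": 0.02,"dy": 0,"dz": -0.77,"ax": 0,"ay": 0,"az": 0,"gripper": -1},
], force=40)

```text
time: 4.85
eef_pos: [0.5579, 0.171, 0.1085]
tcp_rot: [0.788, 0.616, 0.0, 0.0]
contact_force: [0.9, 0.2, 0.1]
opening: 0.002
finger_force: 0.0
```

```bash
python3 - <<'E'
from m import *
s=get_state(); print(s["opening"],s["finger_force"],s["eef_pos"])
r=shot("wrist"); cv2.imwrite("pics/w4.png",r["frame"]); np.savez("w4.npz",**r)
E
```

```text
0.0023327373137264165 0.0 [0.55787648 0.17102159 0.10845678]
```

View pics/w4.png

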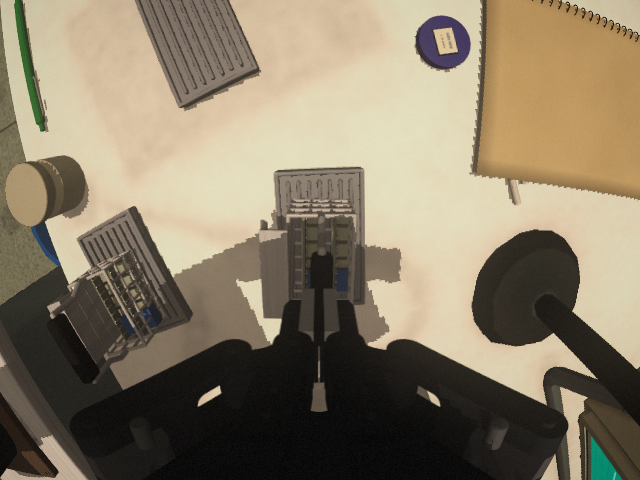

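The fingers are around the bar, whose end shows at (320,265), but the reading is "shut" with no force. I'll view a crop.

```bash
python3 - <<'E'
from m import *
f=np.load("w4.npz"); r={k:f[k] for k in f.files}
c=cv2.resize(r["frame"][200:430,230:420],None,fx=3,fy=2.6,interpolation=cv2.INTER_CUBIC); c=cv2.convertScaleAbs(c,alpha=1.8,beta=25); cv2.imwrite("pics/w4c.png",c)
for uv in [(320,258),(320,272),(320,290),(312,320),(320,320),(320,340),(345,320),(295,320)]: print(uv,depth(r,uv).round(3))
E
```

```text
(320, 258) [[0.563 0.191 0.106]]
(320, 272) [[0.561 0.185 0.107]]
(320, 290) [[0.561 0.183 0.12 ]]
(312, 320) [[0.558 0.184 0.146]]
(320, 320) [[0.561 0.183 0.145]]
(320, 340) [[0.56  0.18  0.153]]
(345, 320) [[0.569 0.177 0.138]]
(295, 320) [[0.551 0.182 0.14 ]]
```

View pics/w4c.png

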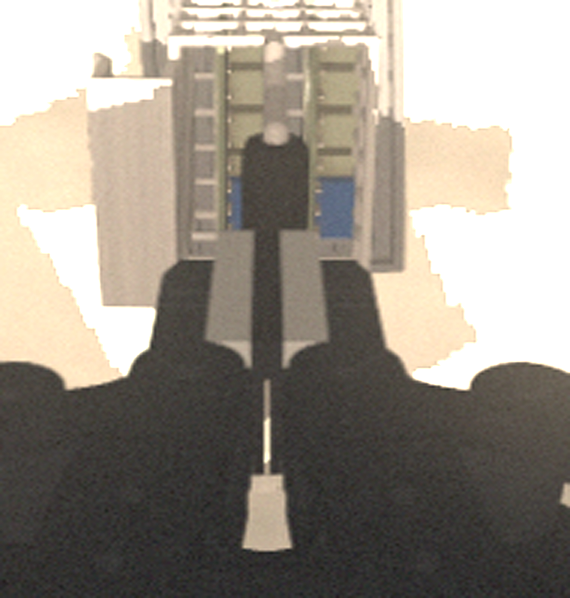

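```bash
python3 - <<'E'
from m import *
from plant import ctrl
print([ (k,getattr(ctrl,k)) for k in dir(ctrl) if not k.startswith("__")])
f=np.load("w4.npz"); r={k:f[k] for k in f.files}
for v in range(276,300,3): print(v,[depth(r,(u,v))[0].round(3).tolist() for u in (304,320,336)])
print(project(r,[[.558,.171,.1085],[.558,.171,.0835]]))
E
```

```text
[('Unreachable', <class 'plant.Unreachable'>), ('finger_overhang', 0.025)]
276 [[0.544, 0.158, 0.04], [0.561, 0.183, 0.107], [0.564, 0.15, 0.033]]
279 [[0.544, 0.155, 0.039], [0.561, 0.182, 0.108], [0.563, 0.148, 0.035]]
282 [[0.543, 0.153, 0.039], [0.56, 0.181, 0.108], [0.563, 0.146, 0.035]]
285 [[0.543, 0.151, 0.04], [0.56, 0.179, 0.108], [0.562, 0.144, 0.035]]
288 [[0.554, 0.184, 0.119], [0.561, 0.182, 0.118], [0.562, 0.142, 0.035]]
291 [[0.554, 0.184, 0.121], [0.561, 0.183, 0.122], [0.561, 0.139, 0.034]]
294 [[0.554, 0.184, 0.124], [0.561, 0.183, 0.125], [0.559, 0.126, 0.011]]
297 [[0.555, 0.184, 0.127], [0.561, 0.183, 0.127], [0.559, 0.123, 0.009]]
[[320.44584875 302.58243334]
 [320.16418704 280.16423334]]
```

The closed fingertips stand about 10 mm above the bar top (tips at z 0.118, bar at 0.108), so the jaws shut over it without touching. The real overhang is shorter than stated, so I'll open, go 30 mm lower and close again.

Request:
jog_arm([
  {"dx": 0.02,"dy": 0,"dz": 0.1,"ax": 0,"ay": 0,"az": 0,"gripper": 1},
  {"dx": 0.02,"dy": 0,"dz": 0.1,"ax": 0,"ay": 0,"az": 0,"gripper": 1},
  {"dx": 0.02,"dy": 0,"dz": 0.1,"ax": 0,"ay": 0,"az": 0,"gripper": 1},
  {"dx": 0.02,"dy": 0,"dz": 0.1,"ax": 0,"ay": 0,"az": 0,"gripper": 1},
  {"dx": 0.02,"dy": 0,"dz": 0,"ax": 0,"ay": 0,"az": 0,"gripper": 1},
  {"dx": 0.02,"dy": 0,"dz": -0.1,"ax": 0,"ay": 0,"az": 0,"gripper": 1},
  {"dx": 0.02,"dy": 0,"dz": -0.2,"ax": 0,"ay": 0,"az": 0,"gripper": 1},
  {"dx": 0.02,"dy": 0,"dz": -0.25,"ax": 0,"ay": 0,"az": 0,"gripper": 1},
  {"dx": 0.02,"dy": 0,"dz": -0.25,"ax": 0,"ay": 0,"az": 0,"gripper": 1},
])

```text
time: 5.8
eef_pos: [0.5587, 0.1707, 0.0758]
tcp_rot: [0.788, 0.616, -0.002, -0.001]
contact_force: [-0.3, 0.8, -0.2]
opening: 1.003
finger_force: 0.0
```

Request:
jog_arm([
  {"dx": 0,"dy": 0,"dz": 0,"ax": 0,"ay": 0,"az": 0,"gripper": 0},
  {"dx": 0,"dy": 0,"dz": 0,"ax": 0,"ay": 0,"az": 0,"gripper": -0.5},
  {"dx": 0,"dy": 0,"dz": 0,"ax": 0,"ay": 0,"az": 0,"gripper": -1},
  {"dx": 0,"dy": 0,"dz": 0,"ax": 0,"ay": 0,"az": 0,"gripper": -1},
  {"dx": 0,"dy": 0,"dz": 0,"ax": 0,"ay": 0,"az": 0,"gripper": -1},
  {"dx": 0,"dy": 0,"dz": 0,"ax": 0,"ay": 0,"az": 0,"gripper": -1},
])

```text
time: 6.4
eef_pos: [0.5601, 0.171, 0.0783]
tcp_rot: [0.788, 0.616, 0.0, -0.0]
contact_force: [-0.8, -0.2, 0.9]
opening: 0.105
finger_force: 41.9
```

Gripped: opening 0.105, about 9 mm, at 42 N. Now lift and carry it to the far (right) end of the front wall.

Request:
jog_arm([
  {"dx": 0,"dy": 0,"dz": 0.1,"ax": 0,"ay": 0,"az": 0,"gripper": -1},
  {"dx": 0,"dy": 0,"dz": 0.3,"ax": 0,"ay": 0,"az": 0,"gripper": -1},
  {"dx": 0,"dy": 0,"dz": 0.5,"ax": 0,"ay": 0,"az": 0,"gripper": -1},
  {"dx": 0,"dy": 0,"dz": 0.7,"ax": 0,"ay": 0,"az": 0,"gripper": -1},
  {"dx": 0,"dy": 0,"dz": 0.9,"ax": 0,"ay": 0,"az": 0,"gripper": -1},
  {"dx": 0,"dy": 0,"dz": 1,"ax": 0,"ay": 0,"az": 0,"gripper": -1},
  {"dx": 0,"dy": 0,"dz": 1,"ax": 0,"ay": 0,"az": 0,"gripper": -1},
])

```text
time: 7.1
eef_pos: [0.5613, 0.1711, 0.2006]
tcp_rot: [0.788, 0.616, 0.002, 0.001]
contact_force: [0.4, -0.2, -2.7]
opening: 0.107
finger_force: 41.5
```

Request:
jog_arm([
  {"dx": -0.05,"dy": -0.2,"dz": 0.05,"ax": 0,"ay": 0,"az": 0.01,"gripper": -1},
  {"dx": -0.1,"dy": -0.4,"dz": 0.1,"ax": 0,"ay": 0,"az": 0.02,"gripper": -1},
  {"dx": -0.15,"dy": -0.65,"dz": 0.1,"ax": 0,"ay": 0,"az": 0.03,"gripper": -1},
  {"dx": -0.22,"dy": -0.9,"dz": 0.1,"ax": 0,"ay": 0,"az": 0.036,"gripper": -1},
  {"dx": -0.22,"dy": -0.9,"dz": 0.1,"ax": 0,"ay": 0,"az": 0.036,"gripper": -1},
])

```text
time: 7.6
eef_pos: [0.5321, 0.0604, 0.208]
tcp_rot: [0.771, 0.636, -0.002, -0.001]
contact_force: [-0.4, 0.3, -2.5]
opening: 0.107
finger_force: 41.4
```

Request:
jog_arm([
  {"dx": -0.05,"dy": -0.2,"dz": 0,"ax": 0,"ay": 0,"az": 0.01,"gripper": -1},
  {"dx": -0.1,"dy": -0.4,"dz": 0,"ax": 0,"ay": 0,"az": 0.02,"gripper": -1},
  {"dx": -0.15,"dy": -0.65,"dz": 0,"ax": 0,"ay": 0,"az": 0.03,"gripper": -1},
  {"dx": -0.22,"dy": -0.9,"dz": 0,"ax": 0,"ay": 0,"az": 0.036,"gripper": -1},
  {"dx": -0.22,"dy": -0.9,"dz": 0,"ax": 0,"ay": 0,"az": 0.036,"gripper": -1},
])

```text
time: 8.1
eef_pos: [0.5063, -0.0469, 0.2086]
tcp_rot: [0.753, 0.658, -0.001, -0.001]
contact_force: [0.3, 1.1, -1.9]
opening: 0.105
finger_force: 41.4
```

Request:
jog_arm([
  {"dx": -0.05,"dy": -0.2,"dz": 0,"ax": 0,"ay": 0,"az": 0.01,"gripper": -1},
  {"dx": -0.1,"dy": -0.4,"dz": 0,"ax": 0,"ay": 0,"az": 0.02,"gripper": -1},
  {"dx": -0.15,"dy": -0.65,"dz": 0,"ax": 0,"ay": 0,"az": 0.03,"gripper": -1},
  {"dx": -0.22,"dy": -0.91,"dz": 0,"ax": 0,"ay": 0,"az": 0.036,"gripper": -1},
  {"dx": -0.22,"dy": -0.91,"dz": 0,"ax": 0,"ay": 0,"az": 0.036,"gripper": -1},
  {"dx": -0.22,"dy": -0.91,"dz": 0,"ax": 0,"ay": 0,"az": 0.036,"gripper": -1},
])

```text
time: 8.7
eef_pos: [0.4808, -0.1536, 0.2091]
tcp_rot: [0.734, 0.68, 0.0, -0.001]
contact_force: [0.0, 0.2, -1.8]
opening: 0.105
finger_force: 41.4
```

```bash
python3 - <<'E'
from m import *
s=get_state(); print(s["time"],s["eef_pos"],s["tcp_rot"],s["opening"],s["contact_force"])
r=shot("wrist"); cv2.imwrite("pics/w5.png",r["frame"]); np.savez("w5.npz",**r)
E
```

```text
8.7 [ 0.48080243 -0.15361075  0.20906649] [ 7.33507529e-01  6.79680485e-01  2.10343587e-04 -1.04826798e-03] 0.10461666875695437 [ 0.04616205  0.21716439 -1.75258223]
```

View pics/w5.png

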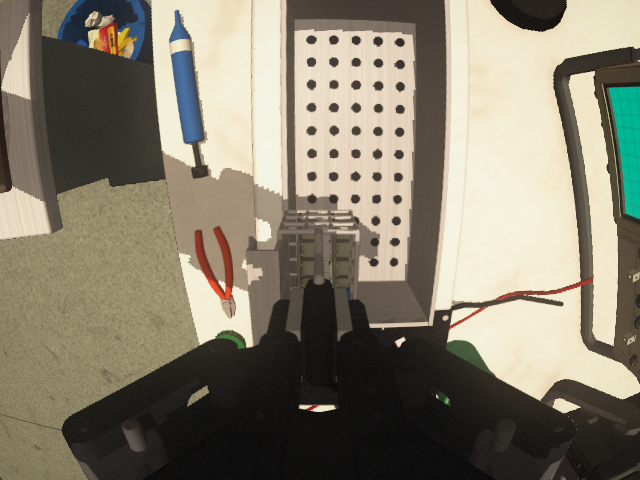

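The held basket (bar at 318,320, lip at 265,275) stands over the right end of the well; the front rim runs down column ~287. I'll measure the bar and lip against the rim in this same view.

```bash
cat > rim.py <<'E'
from m import *
def report(r,cy,name=""):
    P=cloud(r); yaw=-.0732; c,s=np.cos(yaw),np.sin(yaw)
    def loc(p): return (p[...,:2]*1000-[517.3,-102.5])@np.array([[c,-s],[s,c]])
    v,u=np.mgrid[0:480,0:640]
    Q=plane(r,np.c_[u.ravel(),v.ravel()],.105).reshape(480,640,3); D=loc(Q)
    m=(P[...,2]>.098)&(P[...,2]<.111)
    f=m&(abs(D[...,0]+57)<10)&(D[...,1]<115)&(D[...,1]>-60); 
    b=m&(abs(D[...,0]-57)<10)&(D[...,1]<115)&(D[...,1]>-60)
    for n,k in(("F",f),("B",b)):
        d=D[k]; 
        if len(d)>30: print(n,len(d),"slope,x@y0",np.polyfit(d[:,1],d[:,0],1).round(4),"y",d[:,1].min().round(),d[:,1].max().round())
    return P,loc
E
python3 - <<'E'
from rim import *
z=np.load("w5.npz"); r={k:z[k] for k in z.files}
P,loc=report(r,-55)
L=loc(P); Z=P[...,2]*1000
near=(abs(L[...,0]+32)<60)&(abs(L[...,1]+55)<50)
print("TCP loc",loc(np.array([.4808,-.1536,0])))
for lo in range(125,250,8):
    m=near&(Z>=lo)&(Z<lo+8)
    if m.sum()>5: q=L[m]; print(lo,m.sum(),"x",np.percentile(q[:,0],[2,50,98]).round(1),"y",np.percentile(q[:,1],[2,98]).round(1))
E
```

```text
F 1396 slope,x@y0 [-2.00000e-04 -5.63826e+01] y -58.0 113.0
B 1864 slope,x@y0 [-8.0000e-04  5.5853e+01] y -60.0 115.0
TCP loc [-32.66507532 -53.6325727 ]
141 456 x [-51.5 -37.  -15.9] y [-75.  -25.4]
149 350 x [-52.  -36.9 -15.5] y [-73.8 -25.6]
157 1793 x [-51.4 -26.4 -15.2] y [-68.3 -25.3]
165 744 x [-51.4 -42.  -15.4] y [-68.5 -25.4]
173 619 x [-51.4 -30.4 -14.9] y [-68.1 -25.3]
181 902 x [-66.5 -25.8 -13.7] y [-61.4 -25.1]
189 277 x [-64.9 -50.9 -14.5] y [-58.9 -24.3]
197 1487 x [-65.7 -58.3 -32.5] y [-74.8 -26.3]
205 1243 x [-65.3 -59.2 -32.5] y [-75.2 -29.3]
213 111 x [-43.6 -33.4 -22.7] y [-41.8 -29.8]
221 583 x [-49.9 -33.3 -16.4] y [-46.  -29.8]
229 1218 x [-50.4 -33.3 -16. ] y [-74.5 -30.3]
237 2943 x [-49.1 -33.  -17.3] y [-76.1 -34.8]
245 965 x [-49.1 -37.7 -17.2] y [-62.6 -40.9]
```

Request:
jog_arm([
  {"dx": 0.012,"dy": -0.01,"dz": -0.1,"ax": 0,"ay": 0,"az": 0.002,"gripper": -1},
  {"dx": 0.012,"dy": -0.01,"dz": -0.25,"ax": 0,"ay": 0,"az": 0.002,"gripper": -1},
  {"dx": 0.012,"dy": -0.01,"dz": -0.4,"ax": 0,"ay": 0,"az": 0.002,"gripper": -1},
  {"dx": 0.012,"dy": -0.01,"dz": -0.52,"ax": 0,"ay": 0,"az": 0.002,"gripper": -1},
  {"dx": 0.012,"dy": -0.01,"dz": -0.58,"ax": 0,"ay": 0,"az": 0.002,"gripper": -1},
  {"dx": 0.012,"dy": -0.01,"dz": -0.58,"ax": 0,"ay": 0,"az": 0.002,"gripper": -1},
])

```text
time: 9.35
eef_pos: [0.4816, -0.1546, 0.1388]
tcp_rot: [0.732, 0.682, -0.0, -0.002]
contact_force: [0.1, 0.1, -1.7]
opening: 0.107
finger_force: 41.4
```

Request:
jog_arm([
  {"dx": 0,"dy": 0,"dz": -0.04,"ax": 0,"ay": 0,"az": 0,"gripper": -1},
  {"dx": 0,"dy": 0,"dz": -0.08,"ax": 0,"ay": 0,"az": 0,"gripper": -1},
  {"dx": 0,"dy": 0,"dz": -0.12,"ax": 0,"ay": 0,"az": 0,"gripper": -1},
  {"dx": 0,"dy": 0,"dz": -0.15,"ax": 0,"ay": 0,"az": 0,"gripper": -1},
  {"dx": 0,"dy": 0,"dz": -0.15,"ax": 0,"ay": 0,"az": 0,"gripper": -1},
])

```text
time: 9.85
eef_pos: [0.482, -0.1553, 0.1218]
tcp_rot: [0.732, 0.681, -0.0, -0.001]
contact_force: [0.0, -0.3, -0.9]
opening: 0.104
finger_force: 41.4
```

Request:
jog_arm([
  {"dx": 0,"dy": 0,"dz": -0.03,"ax": 0,"ay": 0,"az": 0,"gripper": -1},
  {"dx": 0,"dy": 0,"dz": -0.06,"ax": 0,"ay": 0,"az": 0,"gripper": -1},
  {"dx": 0,"dy": 0,"dz": -0.08,"ax": 0,"ay": 0,"az": 0,"gripper": -1},
  {"dx": 0,"dy": 0,"dz": -0.08,"ax": 0,"ay": 0,"az": 0,"gripper": -1},
])

```text
time: 10.25
eef_pos: [0.482, -0.1553, 0.1123]
tcp_rot: [0.732, 0.681, -0.0, -0.0]
contact_force: [-0.3, -0.0, -1.9]
opening: 0.107
finger_force: 41.4
```

Request:
jog_arm([
  {"dx": 0,"dy": 0,"dz": -0.01,"ax": 0,"ay": 0,"az": 0,"gripper": -1},
  {"dx": 0,"dy": 0,"dz": -0.02,"ax": 0,"ay": 0,"az": 0,"gripper": -1},
  {"dx": 0,"dy": 0,"dz": -0.02,"ax": 0,"ay": 0,"az": 0,"gripper": -1},
])

```text
time: 10.55
eef_pos: [0.4826, -0.1556, 0.111]
tcp_rot: [0.732, 0.681, 0.0, 0.0]
contact_force: [0.3, 0.5, 2.1]
opening: 0.107
finger_force: 41.8
```

Contact: the vertical force went from -1.8 to +2.1 N at the expected height. Release and rise.

Request:
jog_arm([
  {"dx": 0,"dy": 0,"dz": -0.005,"ax": 0,"ay": 0,"az": 0,"gripper": -0.9},
  {"dx": 0,"dy": 0,"dz": -0.005,"ax": 0,"ay": 0,"az": 0,"gripper": -0.6},
  {"dx": 0,"dy": 0,"dz": -0.005,"ax": 0,"ay": 0,"az": 0,"gripper": 0},
  {"dx": 0,"dy": 0,"dz": -0.005,"ax": 0,"ay": 0,"az": 0,"gripper": 1},
  {"dx": 0,"dy": 0,"dz": -0.005,"ax": 0,"ay": 0,"az": 0,"gripper": 1},
  {"dx": 0,"dy": 0,"dz": -0.005,"ax": 0,"ay": 0,"az": 0,"gripper": 1},
  {"dx": 0,"dy": 0,"dz": 0.1,"ax": 0,"ay": 0,"az": 0,"gripper": 1},
  {"dx": 0,"dy": 0,"dz": 0.3,"ax": 0,"ay": 0,"az": 0,"gripper": 1},
  {"dx": 0,"dy": 0,"dz": 0.6,"ax": 0,"ay": 0,"az": 0,"gripper": 1},
  {"dx": 0,"dy": 0,"dz": 0.8,"ax": 0,"ay": 0,"az": 0,"gripper": 1},
])

```text
time: 11.55
eef_pos: [0.4831, -0.1559, 0.2099]
tcp_rot: [0.732, 0.681, 0.001, 0.002]
contact_force: [-0.2, -0.1, 1.3]
opening: 0.998
finger_force: 0.0
```

```bash
python3 - <<'E'
from rim import *
r=shot("wrist"); cv2.imwrite("pics/w6.png",r["frame"])
P,loc=report(r,-55); L=loc(P); Z=P[...,2]*1000
near=(abs(L[...,0]+32)<60)&(abs(L[...,1]+55)<50)
for lo in range(70,160,6):
    m=near&(Z>=lo)&(Z<lo+6)
    if m.sum()>5: q=L[m]; print(lo,m.sum(),"x",np.percentile(q[:,0],[2,50,98]).round(1),"y",np.percentile(q[:,1],[2,98]).round(1))
s=shot("scene"); cv2.imwrite("pics/s6.png",cv2.resize(s["frame"][200:350,270:470],None,fx=3.5,fy=3.5,interpolation=cv2.INTER_CUBIC))
E
```

```text
F 2146 slope,x@y0 [ 2.00000e-04 -5.64053e+01] y -60.0 111.0
B 1840 slope,x@y0 [-7.00000e-04  5.58794e+01] y -60.0 115.0
70 564 x [-54.6 -41.5 -14.2] y [-88.1 -27.1]
76 2325 x [-83.  -73.8 -41.7] y [-103.1   -6.5]
82 885 x [-80.1 -68.3 -12.7] y [-101.4   -6.7]
88 413 x [-65.6 -38.4 -12.8] y [-101.4   -8.7]
94 70 x [-63.5 -54.9 -30.3] y [-93.1 -10.9]
100 496 x [-61.1 -56.1 -31.4] y [-103.9   -6. ]
106 1404 x [-63.5 -56.5 -48.7] y [-83.  -32.1]
112 7 x [-32.1 -31.4 -30.2] y [-32.3 -31.5]
118 15 x [-32.1 -30.8 -28.8] y [-33.5 -31.5]
124 32 x [-35.3 -31.8 -26.5] y [-44.4 -31.5]
130 87 x [-34.7 -30.2 -24.5] y [-83.4 -32. ]
136 1060 x [-34.6 -29.6 -25. ] y [-78.7 -35.9]
```

View pics/w6.png

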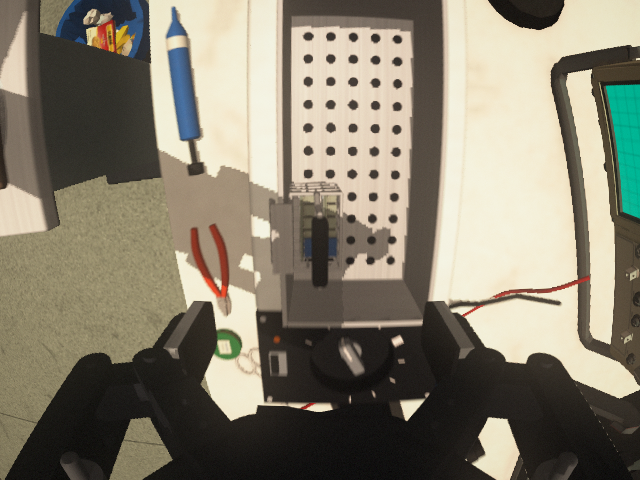

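The first basket hangs: lip top at z 0.107 on the rim, bar top at 0.140, upright. The knob shows at (350,355). Now for the front basket.

Request:
jog_arm([
  {"dx": -0.08,"dy": 0.4,"dz": 0,"ax": 0,"ay": 0,"az": 0.02,"gripper": 1},
  {"dx": -0.16,"dy": 0.7,"dz": 0,"ax": 0,"ay": 0,"az": 0.04,"gripper": 1},
  {"dx": -0.22,"dy": 0.9,"dz": 0,"ax": 0,"ay": 0,"az": 0.04,"gripper": 1},
  {"dx": -0.22,"dy": 0.9,"dz": 0,"ax": 0,"ay": 0,"az": 0.04,"gripper": 1},
])

```text
time: 12.05
eef_pos: [0.4546, -0.045, 0.2055]
tcp_rot: [0.709, 0.705, -0.0, -0.001]
contact_force: [-0.0, -0.8, 0.7]
opening: 0.999
finger_force: 0.0
```

Request:
jog_arm([
  {"dx": -0.08,"dy": 0.4,"dz": 0,"ax": 0,"ay": 0,"az": 0.02,"gripper": 1},
  {"dx": -0.16,"dy": 0.7,"dz": 0,"ax": 0,"ay": 0,"az": 0.04,"gripper": 1},
  {"dx": -0.22,"dy": 0.9,"dz": 0,"ax": 0,"ay": 0,"az": 0.04,"gripper": 1},
  {"dx": -0.22,"dy": 0.9,"dz": 0,"ax": 0,"ay": 0,"az": 0.04,"gripper": 1},
])

```text
time: 12.45
eef_pos: [0.4288, 0.0619, 0.2059]
tcp_rot: [0.687, 0.727, -0.0, -0.0]
contact_force: [0.3, -0.2, -1.5]
opening: 1.0
finger_force: 0.0
```

Request:
jog_arm([
  {"dx": -0.08,"dy": 0.4,"dz": 0,"ax": 0,"ay": 0,"az": 0.02,"gripper": 1},
  {"dx": -0.16,"dy": 0.7,"dz": 0,"ax": 0,"ay": 0,"az": 0.04,"gripper": 1},
  {"dx": -0.22,"dy": 0.9,"dz": 0,"ax": 0,"ay": 0,"az": 0.04,"gripper": 1},
  {"dx": -0.22,"dy": 0.9,"dz": 0,"ax": 0,"ay": 0,"az": 0.04,"gripper": 1},
  {"dx": -0.22,"dy": 0.9,"dz": 0,"ax": 0,"ay": 0,"az": 0.04,"gripper": 1},
])

```text
time: 12.95
eef_pos: [0.4037, 0.1677, 0.2062]
tcp_rot: [0.665, 0.747, -0.0, 0.0]
contact_force: [0.4, -0.2, -0.5]
opening: 1.001
finger_force: 0.0
```

```bash
python3 bar.py
```

```text
12.95 [0.40370543 0.16766313 0.20620235]
bar [401.3 168.6  51.1   9.3  96.3] ux [309 200] [322 270]
dark bar [401.2 167.6  46.1   9.2  96.9]
```

Request:
jog_arm([
  {"dx": -0.02,"dy": 0,"dz": -0.25,"ax": 0,"ay": 0,"az": 0,"gripper": 1},
  {"dx": -0.02,"dy": 0,"dz": -0.5,"ax": 0,"ay": 0,"az": 0,"gripper": 1},
  {"dx": -0.02,"dy": 0,"dz": -0.7,"ax": 0,"ay": 0,"az": 0,"gripper": 1},
  {"dx": -0.02,"dy": 0,"dz": -0.9,"ax": 0,"ay": 0,"az": 0,"gripper": 1},
  {"dx": -0.02,"dy": 0,"dz": -1,"ax": 0,"ay": 0,"az": 0,"gripper": 1},
  {"dx": -0.02,"dy": 0,"dz": -1,"ax": 0,"ay": 0,"az": 0,"gripper": 1},
])

```text
time: 13.6
eef_pos: [0.3998, 0.1673, 0.0847]
tcp_rot: [0.665, 0.747, -0.002, -0.001]
contact_force: [-1.1, -0.1, 0.2]
opening: 1.0
finger_force: 0.0
```

Request:
jog_arm([
  {"dx": 0,"dy": 0,"dz": -0.06,"ax": 0,"ay": 0,"az": 0,"gripper": 1},
  {"dx": 0,"dy": 0,"dz": -0.06,"ax": 0,"ay": 0,"az": 0,"gripper": 0},
  {"dx": 0,"dy": 0,"dz": -0.06,"ax": 0,"ay": 0,"az": 0,"gripper": -0.5},
  {"dx": 0,"dy": 0,"dz": -0.06,"ax": 0,"ay": 0,"az": 0,"gripper": -1},
  {"dx": 0,"dy": 0,"dz": -0.06,"ax": 0,"ay": 0,"az": 0,"gripper": -1},
  {"dx": 0,"dy": 0,"dz": -0.06,"ax": 0,"ay": 0,"az": 0,"gripper": -1},
  {"dx": 0,"dy": 0,"dz": -0.06,"ax": 0,"ay": 0,"az": 0,"gripper": -1},
])

```text
time: 14.3
eef_pos: [0.4012, 0.1687, 0.0796]
tcp_rot: [0.665, 0.747, 0.001, 0.0]
contact_force: [0.5, 0.9, 1.3]
opening: 0.107
finger_force: 41.8
```

Request:
jog_arm([
  {"dx": 0,"dy": 0,"dz": 0.1,"ax": 0,"ay": 0,"az": 0,"gripper": -1},
  {"dx": 0,"dy": 0,"dz": 0.3,"ax": 0,"ay": 0,"az": 0,"gripper": -1},
  {"dx": 0,"dy": 0,"dz": 0.5,"ax": 0,"ay": 0,"az": 0,"gripper": -1},
  {"dx": 0,"dy": 0,"dz": 0.7,"ax": 0,"ay": 0,"az": 0,"gripper": -1},
  {"dx": 0,"dy": 0,"dz": 0.9,"ax": 0,"ay": 0,"az": 0,"gripper": -1},
  {"dx": 0,"dy": 0,"dz": 1,"ax": 0,"ay": 0,"az": 0,"gripper": -1},
  {"dx": 0,"dy": 0,"dz": 1,"ax": 0,"ay": 0,"az": 0,"gripper": -1},
])

```text
time: 15.0
eef_pos: [0.4018, 0.1687, 0.2014]
tcp_rot: [0.665, 0.747, 0.002, 0.001]
contact_force: [-0.9, -0.2, -1.2]
opening: 0.103
finger_force: 41.5
```

Request:
jog_arm([
  {"dx": 0.09,"dy": -0.2,"dz": 0.05,"ax": 0,"ay": 0,"az": -0.02,"gripper": -1},
  {"dx": 0.18,"dy": -0.4,"dz": 0.1,"ax": 0,"ay": 0,"az": -0.03,"gripper": -1},
  {"dx": 0.27,"dy": -0.65,"dz": 0.1,"ax": 0,"ay": 0,"az": -0.05,"gripper": -1},
  {"dx": 0.37,"dy": -0.9,"dz": 0.1,"ax": 0,"ay": 0,"az": -0.06,"gripper": -1},
  {"dx": 0.37,"dy": -0.9,"dz": 0.1,"ax": 0,"ay": 0,"az": -0.06,"gripper": -1},
])

```text
time: 15.5
eef_pos: [0.4453, 0.058, 0.2097]
tcp_rot: [0.701, 0.714, -0.001, -0.001]
contact_force: [-0.2, 0.5, -1.1]
opening: 0.107
finger_force: 41.5
```

Request:
jog_arm([
  {"dx": 0.09,"dy": -0.2,"dz": 0,"ax": 0,"ay": 0,"az": -0.02,"gripper": -1},
  {"dx": 0.18,"dy": -0.4,"dz": 0,"ax": 0,"ay": 0,"az": -0.03,"gripper": -1},
  {"dx": 0.27,"dy": -0.65,"dz": 0,"ax": 0,"ay": 0,"az": -0.05,"gripper": -1},
  {"dx": 0.37,"dy": -0.89,"dz": 0,"ax": 0,"ay": 0,"az": -0.06,"gripper": -1},
  {"dx": 0.37,"dy": -0.89,"dz": 0,"ax": 0,"ay": 0,"az": -0.06,"gripper": -1},
  {"dx": 0.37,"dy": -0.89,"dz": 0,"ax": 0,"ay": 0,"az": -0.06,"gripper": -1},
])

```text
time: 16.1
eef_pos: [0.4887, -0.0457, 0.2097]
tcp_rot: [0.732, 0.681, -0.001, -0.002]
contact_force: [-0.9, 0.6, -0.9]
opening: 0.105
finger_force: 41.5
```

```bash
python3 - <<'E'
from rim import *
s=get_state(); print(s["time"],s["eef_pos"],s["tcp_rot"],s["contact_force"])
r=shot("wrist"); cv2.imwrite("pics/w7.png",r["frame"])
P,loc=report(r,55); L=loc(P); Z=P[...,2]*1000
print("tcp",loc(s["eef_pos"]))
near=(abs(L[...,0]+32)<60)&(abs(L[...,1]-55)<50)
for lo in range(133,250,8):
    m=near&(Z>=lo)&(Z<lo+8)
    if m.sum()>5: q=L[m]; print(lo,m.sum(),"x",np.percentile(q[:,0],[2,50,98]).round(1),"y",np.percentile(q[:,1],[2,98]).round(1))
E
```

```text
16.1 [ 0.48869534 -0.04573087  0.20974237] [ 7.32260795e-01  6.81022066e-01 -5.41809598e-04 -1.66749958e-03] [-0.8802445   0.58253608 -0.89219597]
F 424 slope,x@y0 [  0.     -56.3747] y 69.0 114.0
B 1348 slope,x@y0 [-1.00000e-04  5.59509e+01] y -36.0 115.0
tcp [-32.67984925  54.52511309]
141 475 x [-51.  -36.7 -15.2] y [32.9 82.5]
149 376 x [-51.1 -36.6 -15.1] y [38.8 82.4]
157 1710 x [-50.9 -24.9 -14.8] y [37.9 82.7]
165 798 x [-50.9 -38.8 -15.1] y [41.9 82.4]
173 569 x [-51.3 -32.1 -14.5] y [41.6 82.6]
181 930 x [-66.  -24.  -13.3] y [46.6 82.8]
189 226 x [-64.8 -50.7 -20.3] y [48.7 83.7]
197 2403 x [-65.3 -58.7 -33.1] y [32.3 80.9]
205 278 x [-65.  -56.4 -31.7] y [33.3 79.1]
213 94 x [-43.3 -33.  -23.2] y [66.3 78.3]
221 569 x [-49.6 -33.  -16.6] y [62.2 78. ]
229 1648 x [-50.  -33.4 -16.4] y [31.9 77.2]
237 2417 x [-49.4 -33.  -17. ] y [32.5 72.4]
245 728 x [-49.9 -37.7 -16.2] y [46.5 67.3]
```

Same offsets as before (+1.2 mm in x). Lower it the same way.

Request:
jog_arm([
  {"dx": 0.012,"dy": 0,"dz": -0.1,"ax": 0,"ay": 0,"az": 0,"gripper": -1},
  {"dx": 0.012,"dy": 0,"dz": -0.25,"ax": 0,"ay": 0,"az": 0,"gripper": -1},
  {"dx": 0.012,"dy": 0,"dz": -0.4,"ax": 0,"ay": 0,"az": 0,"gripper": -1},
  {"dx": 0.012,"dy": 0,"dz": -0.52,"ax": 0,"ay": 0,"az": 0,"gripper": -1},
  {"dx": 0.012,"dy": 0,"dz": -0.6,"ax": 0,"ay": 0,"az": 0,"gripper": -1},
  {"dx": 0.012,"dy": 0,"dz": -0.65,"ax": 0,"ay": 0,"az": 0,"gripper": -1},
  {"dx": 0.012,"dy": 0,"dz": -0.7,"ax": 0,"ay": 0,"az": 0,"gripper": -1},
  {"dx": 0.012,"dy": 0,"dz": -0.7,"ax": 0,"ay": 0,"az": 0,"gripper": -1},
])

```text
time: 16.95
eef_pos: [0.4908, -0.0462, 0.1267]
tcp_rot: [0.732, 0.681, -0.0, -0.0]
contact_force: [-0.3, 0.4, -2.3]
opening: 0.107
finger_force: 41.5
```

Request:
jog_arm([
  {"dx": 0,"dy": 0,"dz": -0.03,"ax": 0,"ay": 0,"az": 0,"gripper": -1},
  {"dx": 0,"dy": 0,"dz": -0.06,"ax": 0,"ay": 0,"az": 0,"gripper": -1},
  {"dx": 0,"dy": 0,"dz": -0.09,"ax": 0,"ay": 0,"az": 0,"gripper": -1},
  {"dx": 0,"dy": 0,"dz": -0.1,"ax": 0,"ay": 0,"az": 0,"gripper": -1},
  {"dx": 0,"dy": 0,"dz": -0.1,"ax": 0,"ay": 0,"az": 0,"gripper": -1},
])

```text
time: 17.45
eef_pos: [0.4908, -0.0463, 0.115]
tcp_rot: [0.732, 0.681, -0.0, -0.0]
contact_force: [-0.2, 0.2, -1.9]
opening: 0.109
finger_force: 41.5
```

Request:
jog_arm([
  {"dx": 0,"dy": 0,"dz": -0.015,"ax": 0,"ay": 0,"az": 0,"gripper": -1},
  {"dx": 0,"dy": 0,"dz": -0.027,"ax": 0,"ay": 0,"az": 0,"gripper": -1},
  {"dx": 0,"dy": 0,"dz": -0.027,"ax": 0,"ay": 0,"az": 0,"gripper": -1},
])

```text
time: 17.75
eef_pos: [0.4913, -0.0464, 0.1125]
tcp_rot: [0.732, 0.681, 0.0, 0.0]
contact_force: [-1.4, 0.6, 1.9]
opening: 0.106
finger_force: 41.8
```

Request:
jog_arm([
  {"dx": 0,"dy": 0,"dz": -0.005,"ax": 0,"ay": 0,"az": 0,"gripper": -0.9},
  {"dx": 0,"dy": 0,"dz": -0.005,"ax": 0,"ay": 0,"az": 0,"gripper": -0.6},
  {"dx": 0,"dy": 0,"dz": -0.005,"ax": 0,"ay": 0,"az": 0,"gripper": 0},
  {"dx": 0,"dy": 0,"dz": -0.005,"ax": 0,"ay": 0,"az": 0,"gripper": 1},
  {"dx": 0,"dy": 0,"dz": -0.005,"ax": 0,"ay": 0,"az": 0,"gripper": 1},
  {"dx": 0,"dy": 0,"dz": -0.005,"ax": 0,"ay": 0,"az": 0,"gripper": 1},
  {"dx": 0,"dy": 0,"dz": 0.1,"ax": 0,"ay": 0,"az": 0,"gripper": 1},
  {"dx": 0,"dy": 0,"dz": 0.3,"ax": 0,"ay": 0,"az": 0,"gripper": 1},
  {"dx": 0,"dy": 0,"dz": 0.6,"ax": 0,"ay": 0,"az": 0,"gripper": 1},
  {"dx": 0,"dy": 0,"dz": 0.8,"ax": 0,"ay": 0,"az": 0,"gripper": 1},
])

```text
time: 18.75
eef_pos: [0.4918, -0.0465, 0.2114]
tcp_rot: [0.732, 0.681, 0.001, 0.002]
contact_force: [0.6, 0.1, 0.2]
opening: 0.998
finger_force: 0.0
```

Request:
jog_arm([
  {"dx": 0,"dy": -0.4,"dz": 0.1,"ax": 0,"ay": 0,"az": 0,"gripper": 1},
  {"dx": 0,"dy": -0.8,"dz": 0.2,"ax": 0,"ay": 0,"az": 0,"gripper": 1},
  {"dx": 0,"dy": -1,"dz": 0.25,"ax": 0,"ay": 0,"az": 0,"gripper": 1},
  {"dx": 0,"dy": -1,"dz": 0.25,"ax": 0,"ay": 0,"az": 0,"gripper": 1},
])

```text
time: 19.15
eef_pos: [0.4916, -0.1694, 0.2405]
tcp_rot: [0.733, 0.68, 0.0, 0.002]
contact_force: [0.7, -0.6, 0.4]
opening: 1.002
finger_force: 0.0
```

Request:
jog_arm([
  {"dx": 0.05,"dy": -0.4,"dz": 0,"ax": 0,"ay": 0,"az": 0,"gripper": 1},
  {"dx": 0.1,"dy": -0.7,"dz": 0,"ax": 0,"ay": 0,"az": 0,"gripper": 1},
  {"dx": 0.1,"dy": -0.9,"dz": 0,"ax": 0,"ay": 0,"az": 0,"gripper": 1},
  {"dx": 0.1,"dy": -0.9,"dz": 0,"ax": 0,"ay": 0,"az": 0,"gripper": 1},
  {"dx": 0.1,"dy": -0.9,"dz": 0,"ax": 0,"ay": 0,"az": 0,"gripper": 1},
])

```text
time: 19.65
eef_pos: [0.5029, -0.2733, 0.2378]
tcp_rot: [0.732, 0.681, 0.0, -0.001]
contact_force: [-0.3, 1.6, -0.3]
opening: 0.996
finger_force: 0.0
```

```bash
python3 - <<'E'
from rim import *
s=get_state(); print(s["time"],s["eef_pos"],s["tcp_rot"],s["contact_force"])
r=shot("wrist"); cv2.imwrite("pics/w8.png",r["frame"]); np.savez("w8.npz",**r)
P,loc=report(r,55); L=loc(P); Z=P[...,2]*1000
for y0 in (55,-55):
    near=(abs(L[...,0]+32)<60)&(abs(L[...,1]-y0)<45)
    for lo in (100,106,130,136):
        m=near&(Z>=lo)&(Z<lo+6)
        if m.sum()>5: q=L[m]; print(y0,lo,m.sum(),"x",np.percentile(q[:,0],[2,50,98]).round(1),"y",np.percentile(q[:,1],[2,98]).round(1))
E
```

```text
19.65 [ 0.50289764 -0.27330931  0.2378108 ] [ 7.32071380e-01  6.81227544e-01  2.72972803e-04 -6.73613249e-04] [-0.28888049  1.63743678 -0.34039959]
F 1044 slope,x@y0 [ 2.60000e-03 -5.61417e+01] y -60.0 7.0
B 550 slope,x@y0 [-1.00000e-04  5.63352e+01] y -60.0 8.0
-55 100 484 x [-61.  -55.2 -32.1] y [-99.  -11.6]
-55 106 1213 x [-63.6 -56.6 -49. ] y [-83.7 -33. ]
-55 130 84 x [-34.5 -28.5 -24.7] y [-84.3 -32.1]
-55 136 948 x [-34.1 -29.3 -24.7] y [-80.1 -37.1]
```

View pics/w8.png

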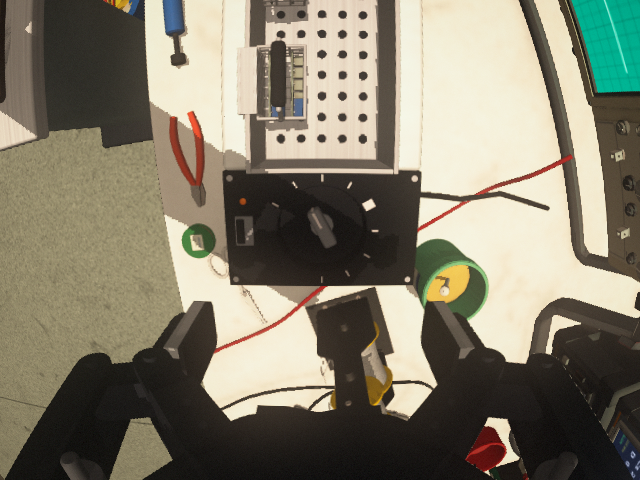

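Top view of the dial: the knob bar runs from (312,210) to (330,243), and its pointer end should be the upper-left one. The broad mark is at (369,205).

```bash
cat > knob.py <<'E'
from m import *
import sys
s=get_state(); print(s["time"],s["eef_pos"])
r=shot("wrist"); g=grey(r); hsv=cv2.cvtColor(r["frame"],cv2.COLOR_BGR2HSV)
v,u=np.mgrid[0:480,0:640]
Q=plane(r,np.c_[u.ravel(),v.ravel()],.080).reshape(480,640,3)*1000
D=plane(r,np.c_[u.ravel(),v.ravel()],.082).reshape(480,640,3)*1000
K=np.array([504.1,-283.0])
P=cloud(r)
for th in (55,70,90):
    m=((g>th)&(np.hypot(Q[...,0]-K[0],Q[...,1]-K[1])<26)).astype(np.uint8)*255
    a,c=seg(r,m,(0,0,640,480),.080); print(th,"bar",a,"dryer-angle",a[4]+4.2)
z=P[...,2]; mm=m>0; print("bar z",np.nanmedian(z[mm]), "deck z",np.nanmedian(z[(g<40)&(np.hypot(D[...,0]-K[0],D[...,1]-K[1])<60)&(np.hypot(D[...,0]-K[0],D[...,1]-K[1])>45)]))
m=((g>180)&(np.hypot(D[...,0]-K[0],D[...,1]-K[1])<52)&(np.hypot(D[...,0]-K[0],D[...,1]-K[1])>28)).astype(np.uint8)
n,l,st,ce=cv2.connectedComponentsWithStats(m)
for i in range(1,n):
    p=plane(r,ce[i],.082)[0,:2]*1000; d=p-K
    if st[i,4]>5: print("mark",st[i,4],ce[i].round(),p.round(1),"r",np.hypot(*d).round(1),"ang",(np.degrees(np.arctan2(d[1],d[0]))+4.2).round(1))
w=(g>200)&(np.hypot(Q[...,0]-K[0],Q[...,1]-K[1])<22); print("white on knob",w.sum(),Q[w].mean(0) if w.sum() else "")
cv2.imwrite("pics/%s.png"%sys.argv[1],cv2.resize(r["frame"][int(sys.argv[2]):int(sys.argv[2])+120,250:410],None,fx=4,fy=4,interpolation=cv2.INTER_CUBIC))
E
python3 knob.py k1 165
```

```text
19.7 [ 0.50294976 -0.27286297  0.23788653]
55 bar [ 505.2 -281.7   37.2   18.9  123.3] dryer-angle 127.5
70 bar [ 503.7 -282.4   36.1    8.7  114.7] dryer-angle 118.9
90 bar [ 500.6 -276.4   14.9    2.9  115.9] dryer-angle 120.10000000000001
bar z 0.07971002594705001 deck z 0.08161883773082956
mark 159 [321. 172.] [ 507.5 -234. ] r 49.1 ang 90.3
mark 6 [322. 178.] [ 507.7 -238.9] r 44.2 ang 89.6
mark 7 [294. 185.] [ 484.1 -243.3] r 44.5 ang 120.9
mark 11 [349. 185.] [ 529.8 -247.1] r 44.2 ang 58.6
mark 85 [368. 205.] [ 545.2 -265. ] r 44.9 ang 27.9
mark 9 [375. 231.] [ 549.9 -288.4] r 46.1 ang -2.5
white on knob 0
```

View pics/k1.png

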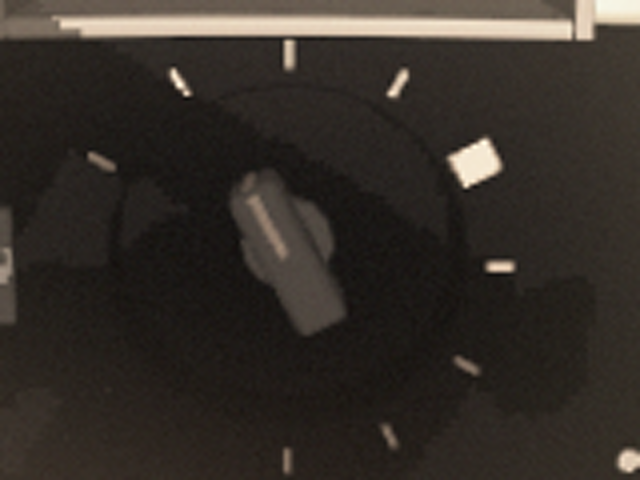

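Pointer end confirmed at about 119.5° in the dryer's frame (q ≈ 0.53), with the broad mark at 30°, so it needs about -89.5°. I'll turn the tool to align with the bar, half-close the jaws, and go down over the knob.

Request:
jog_arm([
  {"dx": 0.008,"dy": -0.05,"dz": -0.2,"ax": 0,"ay": 0,"az": 0.09,"gripper": 0},
  {"dx": 0.008,"dy": -0.097,"dz": -0.4,"ax": 0,"ay": 0,"az": 0.18,"gripper": -0.34},
  {"dx": 0.008,"dy": -0.097,"dz": -0.6,"ax": 0,"ay": 0,"az": 0.26,"gripper": -0.34},
  {"dx": 0.008,"dy": -0.097,"dz": -0.8,"ax": 0,"ay": 0,"az": 0.327,"gripper": -0.34},
  {"dx": 0.008,"dy": -0.097,"dz": -0.9,"ax": 0,"ay": 0,"az": 0.327,"gripper": -0.34},
  {"dx": 0.008,"dy": -0.097,"dz": -0.9,"ax": 0,"ay": 0,"az": 0.327,"gripper": -0.34},
  {"dx": 0.008,"dy": -0.097,"dz": -0.9,"ax": 0,"ay": 0,"az": 0.327,"gripper": -0.34},
])

```text
time: 20.45
eef_pos: [0.5045, -0.2856, 0.1309]
tcp_rot: [0.535, 0.845, -0.0, 0.001]
contact_force: [-0.1, -0.7, 0.4]
opening: 0.33
finger_force: 0.0
```

```bash
python3 - <<'E'
from m import *
s=get_state(); print(s["time"],s["eef_pos"],s["tcp_rot"],s["opening"])
r=shot("wrist"); np.savez("w9.npz",**r)
cv2.imwrite("pics/w9.png",cv2.resize(r["frame"][180:400,200:440],None,fx=2.6,fy=2.6,interpolation=cv2.INTER_CUBIC))
E
```

```text
20.45 [ 0.5044902  -0.28562436  0.1309368 ] [ 5.35238068e-01  8.44701067e-01 -4.00745687e-05  5.62491492e-04] 0.3295072939536837
```

View pics/w9.png

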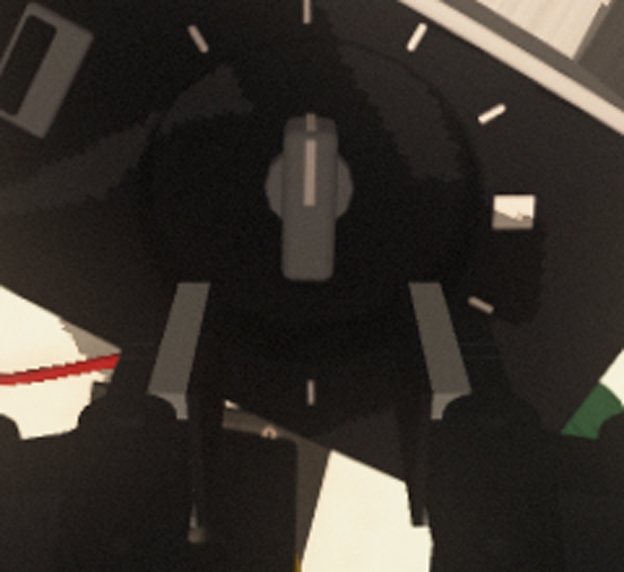

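The jaws stand symmetric about the bar (inner faces at columns 210 and 410, bar at 310). The pointer lines up with a thin mark, 90° from the broad one. Descend and grip lightly.

Request:
jog_arm([
  {"dx": 0,"dy": 0,"dz": -0.15,"ax": 0,"ay": 0,"az": 0,"gripper": -0.34},
  {"dx": 0,"dy": 0,"dz": -0.3,"ax": 0,"ay": 0,"az": 0,"gripper": -0.34},
  {"dx": 0,"dy": 0,"dz": -0.42,"ax": 0,"ay": 0,"az": 0,"gripper": -0.34},
  {"dx": 0,"dy": 0,"dz": -0.5,"ax": 0,"ay": 0,"az": 0,"gripper": -0.34},
  {"dx": 0,"dy": 0,"dz": -0.55,"ax": 0,"ay": 0,"az": 0,"gripper": -0.34},
  {"dx": 0,"dy": 0,"dz": -0.58,"ax": 0,"ay": 0,"az": 0,"gripper": -0.34},
  {"dx": 0,"dy": 0,"dz": -0.58,"ax": 0,"ay": 0,"az": 0,"gripper": -0.34},
])

```text
time: 21.2
eef_pos: [0.504, -0.286, 0.0603]
tcp_rot: [0.535, 0.845, 0.0, -0.0]
contact_force: [-0.4, 0.4, -0.7]
opening: 0.328
finger_force: 0.0
```

Request:
jog_arm([
  {"dx": 0,"dy": 0,"dz": 0,"ax": 0,"ay": 0,"az": 0,"gripper": -0.6},
  {"dx": 0,"dy": 0,"dz": 0,"ax": 0,"ay": 0,"az": 0,"gripper": -0.8},
  {"dx": 0,"dy": 0,"dz": 0,"ax": 0,"ay": 0,"az": 0,"gripper": -1},
  {"dx": 0,"dy": 0,"dz": 0,"ax": 0,"ay": 0,"az": 0,"gripper": -1},
  {"dx": 0,"dy": 0,"dz": 0,"ax": 0,"ay": 0,"az": 0,"gripper": -1},
], force=25)

```text
time: 21.7
eef_pos: [0.5046, -0.2861, 0.0612]
tcp_rot: [0.535, 0.845, 0.0, 0.001]
contact_force: [0.1, 2.1, 2.8]
opening: 0.132
finger_force: 27.3
```

Gripped: opening 0.132, about 11 mm. Turn 90° clockwise.

Request:
jog_arm([
  {"dx": 0,"dy": 0,"dz": 0,"ax": 0,"ay": 0,"az": -0.07,"gripper": -1},
  {"dx": 0,"dy": 0,"dz": 0,"ax": 0,"ay": 0,"az": -0.14,"gripper": -1},
  {"dx": 0,"dy": 0,"dz": 0,"ax": 0,"ay": 0,"az": -0.21,"gripper": -1},
  {"dx": 0,"dy": 0,"dz": 0,"ax": 0,"ay": 0,"az": -0.28,"gripper": -1},
  {"dx": 0,"dy": 0,"dz": 0,"ax": 0,"ay": 0,"az": -0.35,"gripper": -1},
  {"dx": 0,"dy": 0,"dz": 0,"ax": 0,"ay": 0,"az": -0.42,"gripper": -1},
  {"dx": 0,"dy": 0,"dz": 0,"ax": 0,"ay": 0,"az": -0.48,"gripper": -1},
  {"dx": 0,"dy": 0,"dz": 0,"ax": 0,"ay": 0,"az": -0.5,"gripper": -1},
  {"dx": 0,"dy": 0,"dz": 0,"ax": 0,"ay": 0,"az": -0.5,"gripper": -1},
])

```text
time: 22.6
eef_pos: [0.5045, -0.2861, 0.0612]
tcp_rot: [0.818, 0.576, 0.0, 0.001]
contact_force: [1.3, 2.0, 3.7]
opening: 0.133
finger_force: 27.5
```

Request:
jog_arm([
  {"dx": 0,"dy": 0,"dz": 0,"ax": 0,"ay": 0,"az": -0.07,"gripper": -1},
  {"dx": 0,"dy": 0,"dz": 0,"ax": 0,"ay": 0,"az": -0.14,"gripper": -1},
  {"dx": 0,"dy": 0,"dz": 0,"ax": 0,"ay": 0,"az": -0.21,"gripper": -1},
  {"dx": 0,"dy": 0,"dz": 0,"ax": 0,"ay": 0,"az": -0.28,"gripper": -1},
  {"dx": 0,"dy": 0,"dz": 0,"ax": 0,"ay": 0,"az": -0.35,"gripper": -1},
  {"dx": 0,"dy": 0,"dz": 0,"ax": 0,"ay": 0,"az": -0.42,"gripper": -1},
  {"dx": 0,"dy": 0,"dz": 0,"ax": 0,"ay": 0,"az": -0.48,"gripper": -1},
  {"dx": 0,"dy": 0,"dz": 0,"ax": 0,"ay": 0,"az": -0.5,"gripper": -1},
  {"dx": 0,"dy": 0,"dz": 0,"ax": 0,"ay": 0,"az": -0.5,"gripper": -1},
  {"dx": 0,"dy": 0,"dz": 0,"ax": 0,"ay": 0,"az": -0.5,"gripper": -1},
])

```text
time: 23.6
eef_pos: [0.5044, -0.286, 0.0611]
tcp_rot: [0.976, 0.22, 0.0, 0.0]
contact_force: [1.8, 2.8, 6.1]
opening: 0.132
finger_force: 27.6
```

Request:
jog_arm([
  {"dx": 0,"dy": 0,"dz": 0,"ax": 0,"ay": 0,"az": 0,"gripper": -0.6},
  {"dx": 0,"dy": 0,"dz": 0,"ax": 0,"ay": 0,"az": 0,"gripper": -0.34},
  {"dx": 0,"dy": 0,"dz": 0,"ax": 0,"ay": 0,"az": 0,"gripper": -0.34},
  {"dx": 0,"dy": 0,"dz": 0,"ax": 0,"ay": 0,"az": 0,"gripper": -0.34},
  {"dx": 0,"dy": 0,"dz": 0.15,"ax": 0,"ay": 0,"az": 0,"gripper": -0.34},
  {"dx": 0,"dy": 0,"dz": 0.4,"ax": 0,"ay": 0,"az": 0,"gripper": -0.34},
  {"dx": 0,"dy": 0,"dz": 0.8,"ax": 0,"ay": 0,"az": 0,"gripper": -0.34},
  {"dx": 0,"dy": 0,"dz": 1,"ax": 0,"ay": 0,"az": 0,"gripper": -0.34},
  {"dx": 0,"dy": 0,"dz": 1,"ax": 0,"ay": 0,"az": 0,"gripper": -0.34},
])

```text
time: 24.5
eef_pos: [0.5062, -0.2879, 0.1858]
tcp_rot: [0.976, 0.219, 0.003, 0.004]
contact_force: [0.4, -0.1, 0.3]
opening: 0.33
finger_force: 0.0
```

```bash
python3 knob.py k2 165; python3 -c "
from plant import get_state as g; print(g()['tcp_rot'])"
```

```text
24.5 [ 0.50620131 -0.28786483  0.18584164]
55 bar [ 506.5 -283.7   37.1   18.5   39.1] dryer-angle 43.300000000000004
70 bar [ 505.3 -283.6   32.8    8.5   25.4] dryer-angle 29.599999999999998
90 bar [ 512.3 -280.7   14.7    2.1   25.1] dryer-angle 29.3
bar z 0.07988567431226745 deck z 0.08153693979915536
mark 129 [313. 171.] [ 545.1 -264.5] r 45.0 ang 28.4
mark 15 [280. 181.] [ 529.4 -246.9] r 44.1 ang 59.1
mark 13 [346. 180.] [ 549.5 -287.8] r 45.7 ang -1.8
mark 14 [257. 205.] [ 507.3 -239.2] r 43.9 ang 90.0
mark 8 [250. 236.] [ 484.2 -243.8] r 43.9 ang 121.1
white on knob 0 
[0.97567598 0.21920423 0.00140586 0.00197763]
```

Pointer at 29.5° against the broad mark at 30° — good. Now back over the trays.

Request:
jog_arm([
  {"dx": 0,"dy": 0.2,"dz": 0.4,"ax": 0,"ay": 0,"az": 0.06,"gripper": 0},
  {"dx": 0,"dy": 0.5,"dz": 0.6,"ax": 0,"ay": 0,"az": 0.12,"gripper": 1},
  {"dx": 0,"dy": 0.9,"dz": 0.6,"ax": 0,"ay": 0,"az": 0.18,"gripper": 1},
  {"dx": 0,"dy": 0.9,"dz": 0.6,"ax": 0,"ay": 0,"az": 0.18,"gripper": 1},
])

```text
time: 24.95
eef_pos: [0.5034, -0.1736, 0.2512]
tcp_rot: [0.934, 0.357, -0.0, -0.001]
contact_force: [0.2, -0.9, -0.6]
opening: 0.974
finger_force: 0.0
```

Request:
jog_arm([
  {"dx": 0,"dy": 0.4,"dz": 0,"ax": 0,"ay": 0,"az": 0.08,"gripper": 1},
  {"dx": 0,"dy": 0.8,"dz": 0,"ax": 0,"ay": 0,"az": 0.16,"gripper": 1},
  {"dx": 0,"dy": 1,"dz": 0,"ax": 0,"ay": 0,"az": 0.18,"gripper": 1},
  {"dx": 0,"dy": 1,"dz": 0,"ax": 0,"ay": 0,"az": 0.18,"gripper": 1},
])

```text
time: 25.35
eef_pos: [0.5027, -0.0555, 0.2498]
tcp_rot: [0.875, 0.484, -0.001, -0.002]
contact_force: [-0.6, -0.3, -0.3]
opening: 1.002
finger_force: 0.0
```

Request:
jog_arm([
  {"dx": 0,"dy": 0.4,"dz": 0,"ax": 0,"ay": 0,"az": 0.08,"gripper": 1},
  {"dx": 0,"dy": 0.8,"dz": 0,"ax": 0,"ay": 0,"az": 0.16,"gripper": 1},
  {"dx": 0,"dy": 1,"dz": 0,"ax": 0,"ay": 0,"az": 0.18,"gripper": 1},
  {"dx": 0,"dy": 1,"dz": 0,"ax": 0,"ay": 0,"az": 0.18,"gripper": 1},
])

```text
time: 25.75
eef_pos: [0.5034, 0.0633, 0.2505]
tcp_rot: [0.798, 0.602, -0.001, -0.001]
contact_force: [-0.1, -0.2, -0.1]
opening: 1.0
finger_force: 0.0
```

Request:
jog_arm([
  {"dx": 0,"dy": 0.4,"dz": 0,"ax": 0,"ay": 0,"az": 0.08,"gripper": 1},
  {"dx": 0,"dy": 0.8,"dz": 0,"ax": 0,"ay": 0,"az": 0.16,"gripper": 1},
  {"dx": 0,"dy": 1,"dz": 0,"ax": 0,"ay": 0,"az": 0.18,"gripper": 1},
  {"dx": 0,"dy": 1,"dz": 0,"ax": 0,"ay": 0,"az": 0.18,"gripper": 1},
  {"dx": 0,"dy": 1,"dz": 0,"ax": 0,"ay": 0,"az": 0.18,"gripper": 1},
])

```text
time: 26.25
eef_pos: [0.5041, 0.1805, 0.2511]
tcp_rot: [0.707, 0.707, -0.001, -0.0]
contact_force: [1.0, 0.1, -0.4]
opening: 1.0
finger_force: 0.0
```

```bash
cat > trays.py <<'E'
from m import *
def trays(r,z=.014,hi=.03,show=True):
    P=cloud(r); Z=P[...,2]; g=grey(r); hsv=cv2.cvtColor(r["frame"],cv2.COLOR_BGR2HSV)
    m=((g<175)&(hsv[...,1]<60)).astype(np.uint8)*255
    m&=((Z>.005)&(Z<hi)&(P[...,0]>.35)&(P[...,0]<.68)&(P[...,1]>.06)&(P[...,1]<.45)).astype(np.uint8)*255
    m=cv2.morphologyEx(m,cv2.MORPH_CLOSE,np.ones((7,7))); m=cv2.morphologyEx(m,cv2.MORPH_OPEN,np.ones((9,9)))
    out=[]
    for c in cv2.findContours(m,cv2.RETR_EXTERNAL,cv2.CHAIN_APPROX_NONE)[0]:
        if cv2.contourArea(c)<1000: continue
        p=(plane(r,c[:,0],z)[:,:2]*1000).astype(np.float32)
        (cx,cy),(w,h),a=cv2.minAreaRect(p)
        if w<h: w,h,a=h,w,a+90
        zz=np.zeros_like(m); cv2.drawContours(zz,[c],-1,255,-1)
        out.append((cx,cy,w,h,a%180,np.nanpercentile(Z[zz>0],80)*1000)); 
        if show: print("tray",np.round(out[-1],1),"px",c[:,0].mean(0).round())
    return out,m
if __name__=="__main__":
    s=get_state(); print(s["time"],s["eef_pos"],s["tcp_rot"])
    r=shot("wrist"); cv2.imwrite("pics/t.png",r["frame"]); np.savez("t.npz",**r)
    trays(r)
E
python3 trays.py; cp pics/t.png pics/w10.png
```

```text
26.25 [0.50411005 0.18054511 0.25111742] [ 7.06967542e-01  7.07244874e-01 -1.25045256e-03 -1.39521259e-04]
tray [558.5 169.6 100.4  61.2  79.1  13.2] px [369. 207.]
tray [405.2 174.6  99.8  61.4  98.6  13.2] px [229. 203.]
tray [509.2 339.1 103.4  59.6  99.1  13.2] px [325.  49.]
```

Three clean trays: back (558.5,169.6, 79.1°), front (405.2,174.6, 98.6°) and empty (509,339, 99.1°). Before picking them up I'll measure where the open fingertips stand relative to the TCP.

```bash
python3 - <<'E'
from h import *
for f,(x,y,z) in (("t",(.5041,.1805,.2511)),("w9",(.5045,-.2856,.1309)),("w5",(.4808,-.1536,.2091))):
    q=np.load(f+".npz"); r={k:q[k] for k in q.files}; P=cloud(r)
    T=r["extrinsics"]@np.linalg.inv(q["mount"])
    L=(P-T[:3,3])@T[:3,:3]*1000
    m=(abs(L[...,1])<62)&(abs(L[...,0])<16)&(L[...,2]>-60)&(L[...,2]<30)
    l=L[m]; 
    for side in(-1,1):
        a=l[(np.sign(l[:,1])==side)&(abs(l[:,1])>5)]; 
        if len(a): print(f,side,len(a),"tip z ahead of TCP",np.percentile(a[:,2],[90,99,100]).round(1),"y at tip",np.percentile(a[a[:,2]>np.percentile(a[:,2],90)][:,1],[5,50,95]).round(1),"x",np.percentile(a[:,0],[5,95]).round(1))
E
```

```text
t -1 3118 tip z ahead of TCP [-26.8 -21.  -19.1] y at tip [-48.4 -43.2 -42.8] x [-6.7 12.6]
t 1 3116 tip z ahead of TCP [-26.8 -20.8 -19.1] y at tip [41.9 42.3 47.5] x [-6.7 12.6]
w9 -1 4057 tip z ahead of TCP [-19.7 -10.4  -6.4] y at tip [-26.  -16.3 -13.8] x [-4.7 14.5]
w9 1 4062 tip z ahead of TCP [-19.8 -11.   -6.6] y at tip [14.  16.5 26.1] x [-4.7 14.4]
w5 -1 5765 tip z ahead of TCP [ 4.6 22.  30. ] y at tip [-31.9 -23.1 -18.2] x [-8.8 14.6]
w5 1 3777 tip z ahead of TCP [-16.5  21.9  30. ] y at tip [ 6.2 17.  18.8] x [-4.8 14.6]
```

Fingertips: 20 mm behind the TCP when open, about 13 mm behind at a 60 mm grip. So for trays the TCP goes to about z = -0.010. First, over the empty tray.

Request:
jog_arm([
  {"dx": 0.04,"dy": 0.4,"dz": 0,"ax": 0,"ay": 0,"az": 0.05,"gripper": 1},
  {"dx": 0.04,"dy": 0.8,"dz": 0,"ax": 0,"ay": 0,"az": 0.1,"gripper": 1},
  {"dx": 0.04,"dy": 1,"dz": -0.2,"ax": 0,"ay": 0,"az": 0.1,"gripper": 1},
  {"dx": 0.04,"dy": 1,"dz": -0.2,"ax": 0,"ay": 0,"az": 0.1,"gripper": 1},
])

```text
time: 26.7
eef_pos: [0.5075, 0.302, 0.2246]
tcp_rot: [0.649, 0.761, -0.003, -0.001]
contact_force: [-0.4, 0.2, -0.1]
opening: 0.999
finger_force: 0.0
```

Request:
jog_arm([
  {"dx": 0,"dy": 0.32,"dz": -0.3,"ax": 0,"ay": 0,"az": 0,"gripper": 1},
  {"dx": 0,"dy": 0.32,"dz": -0.6,"ax": 0,"ay": 0,"az": 0,"gripper": 1},
  {"dx": 0,"dy": 0.32,"dz": -0.6,"ax": 0,"ay": 0,"az": 0,"gripper": 1},
  {"dx": 0,"dy": 0.32,"dz": -0.6,"ax": 0,"ay": 0,"az": 0,"gripper": 1},
])

```text
time: 27.1
eef_pos: [0.5092, 0.3385, 0.1563]
tcp_rot: [0.65, 0.76, -0.001, -0.0]
contact_force: [0.2, -0.4, 1.3]
opening: 1.0
finger_force: 0.0
```

```bash
python3 trays.py; cp pics/t.png pics/w11.png
```

```text
27.1 [0.50921521 0.33849817 0.15633087] [ 6.49543468e-01  7.60323848e-01 -9.58471302e-04 -1.00699195e-04]
tray [559.4 178.1  94.2  61.9  78.8  13.2] px [343. 378.]
tray [509.7 339.   99.   58.9  99.   13.2] px [320. 218.]
```

View pics/w11.png

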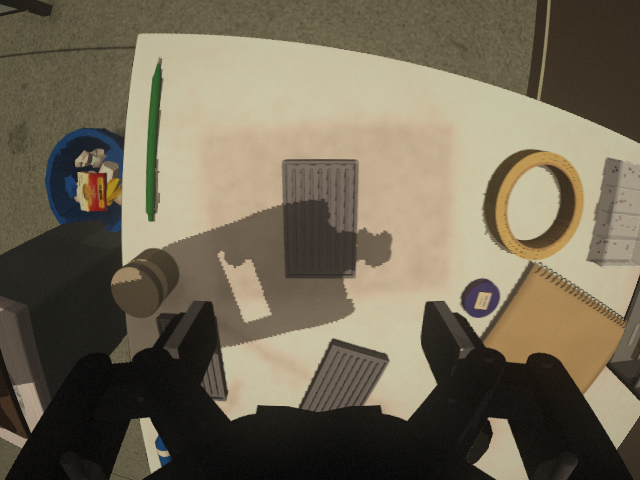

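The tray (corners 283,160 to 357,277) is centred and square under the jaws. Descend.

Request:
jog_arm([
  {"dx": 0,"dy": 0,"dz": -0.25,"ax": 0,"ay": 0,"az": 0,"gripper": 1},
  {"dx": 0,"dy": 0,"dz": -0.5,"ax": 0,"ay": 0,"az": 0,"gripper": 1},
  {"dx": 0,"dy": 0,"dz": -0.75,"ax": 0,"ay": 0,"az": 0,"gripper": 1},
  {"dx": 0,"dy": 0,"dz": -1,"ax": 0,"ay": 0,"az": 0,"gripper": 1},
  {"dx": 0,"dy": 0,"dz": -1,"ax": 0,"ay": 0,"az": 0,"gripper": 1},
])

```text
time: 27.65
eef_pos: [0.5077, 0.3386, 0.0347]
tcp_rot: [0.649, 0.761, -0.002, -0.001]
contact_force: [-0.8, -0.7, -0.9]
opening: 0.997
finger_force: 0.0
```

Request:
jog_arm([
  {"dx": 0,"dy": 0,"dz": -0.15,"ax": 0,"ay": 0,"az": 0,"gripper": 1},
  {"dx": 0,"dy": 0,"dz": -0.28,"ax": 0,"ay": 0,"az": 0,"gripper": 1},
  {"dx": 0,"dy": 0,"dz": -0.38,"ax": 0,"ay": 0,"az": 0,"gripper": 1},
  {"dx": 0,"dy": 0,"dz": -0.38,"ax": 0,"ay": 0,"az": 0,"gripper": 1},
])

```text
time: 28.05
eef_pos: [0.5081, 0.3399, -0.0101]
tcp_rot: [0.649, 0.761, -0.001, -0.0]
contact_force: [-0.6, -0.1, 0.4]
opening: 1.004
finger_force: 0.0
```

Request:
jog_arm([
  {"dx": 0,"dy": 0,"dz": 0,"ax": 0,"ay": 0,"az": 0,"gripper": 0.6},
  {"dx": 0,"dy": 0,"dz": 0,"ax": 0,"ay": 0,"az": 0,"gripper": 0.2},
  {"dx": 0,"dy": 0,"dz": 0,"ax": 0,"ay": 0,"az": 0,"gripper": -0.2},
  {"dx": 0,"dy": 0,"dz": 0,"ax": 0,"ay": 0,"az": 0,"gripper": -0.2},
  {"dx": 0,"dy": 0,"dz": 0,"ax": 0,"ay": 0,"az": 0,"gripper": -0.2},
], force=40)

```text
time: 28.55
eef_pos: [0.5097, 0.341, -0.0079]
tcp_rot: [0.649, 0.761, 0.001, 0.0]
contact_force: [-0.2, -0.4, 5.0]
opening: 0.689
finger_force: 45.2
```

Gripped (58.6 mm). Lift and carry past the base tray so the camera can see it, with the held tray in the same view.

Request:
jog_arm([
  {"dx": 0,"dy": 0,"dz": 0.2,"ax": 0,"ay": 0,"az": 0,"gripper": -0.2},
  {"dx": 0,"dy": 0,"dz": 0.5,"ax": 0,"ay": 0,"az": 0,"gripper": -0.2},
  {"dx": 0,"dy": 0,"dz": 0.8,"ax": 0,"ay": 0,"az": 0,"gripper": -0.2},
  {"dx": 0,"dy": 0,"dz": 1,"ax": 0,"ay": 0,"az": 0,"gripper": -0.2},
  {"dx": 0,"dy": 0,"dz": 1,"ax": 0,"ay": 0,"az": 0,"gripper": -0.2},
])

```text
time: 29.05
eef_pos: [0.5111, 0.3416, 0.115]
tcp_rot: [0.649, 0.761, 0.004, 0.002]
contact_force: [1.0, 0.1, -0.9]
opening: 0.687
finger_force: 44.6
```

Request:
jog_arm([
  {"dx": 0.05,"dy": -0.25,"dz": 0.1,"ax": 0,"ay": 0,"az": -0.03,"gripper": -0.2},
  {"dx": 0.1,"dy": -0.5,"dz": 0.2,"ax": 0,"ay": 0,"az": -0.05,"gripper": -0.2},
  {"dx": 0.14,"dy": -0.86,"dz": 0.2,"ax": 0,"ay": 0,"az": -0.075,"gripper": -0.2},
  {"dx": 0.14,"dy": -0.86,"dz": 0.2,"ax": 0,"ay": 0,"az": -0.075,"gripper": -0.2},
])

```text
time: 29.45
eef_pos: [0.5249, 0.2333, 0.1324]
tcp_rot: [0.694, 0.72, -0.002, -0.0]
contact_force: [0.2, -0.1, -1.8]
opening: 0.684
finger_force: 44.6
```

Request:
jog_arm([
  {"dx": 0.05,"dy": -0.25,"dz": 0,"ax": 0,"ay": 0,"az": -0.03,"gripper": -0.2},
  {"dx": 0.1,"dy": -0.5,"dz": 0,"ax": 0,"ay": 0,"az": -0.05,"gripper": -0.2},
  {"dx": 0.14,"dy": -0.86,"dz": 0,"ax": 0,"ay": 0,"az": -0.075,"gripper": -0.2},
  {"dx": 0.14,"dy": -0.86,"dz": 0,"ax": 0,"ay": 0,"az": -0.075,"gripper": -0.2},
])

```text
time: 29.85
eef_pos: [0.5417, 0.1306, 0.1323]
tcp_rot: [0.735, 0.678, -0.002, -0.001]
contact_force: [-0.6, 0.5, -0.9]
opening: 0.688
finger_force: 44.6
```

Request:
jog_arm([
  {"dx": 0.05,"dy": -0.25,"dz": 0,"ax": 0,"ay": 0,"az": -0.03,"gripper": -0.2},
  {"dx": 0.1,"dy": -0.5,"dz": 0,"ax": 0,"ay": 0,"az": -0.05,"gripper": -0.2},
  {"dx": 0.14,"dy": -0.86,"dz": 0,"ax": 0,"ay": 0,"az": -0.071,"gripper": -0.2},
  {"dx": 0.14,"dy": -0.86,"dz": 0,"ax": 0,"ay": 0,"az": -0.071,"gripper": -0.2},
  {"dx": 0.14,"dy": -0.86,"dz": 0,"ax": 0,"ay": 0,"az": -0.071,"gripper": -0.2},
])

```text
time: 30.35
eef_pos: [0.5582, 0.0311, 0.133]
tcp_rot: [0.771, 0.637, -0.001, -0.001]
contact_force: [0.2, -0.2, -2.0]
opening: 0.689
finger_force: 44.6
```

```bash
cat > held.py <<'E'
from trays import *
def held(r,s):
    P=cloud(r); g=grey(r); T=r["extrinsics"]@np.linalg.inv(r["mount"])
    L=(P-T[:3,3])@T[:3,:3]*1000
    a=L[(abs(L[...,1])<26)&(L[...,0]>12)&(L[...,0]<48)&(abs(L[...,2])<40)]
    zt=np.median(a[:,2]); m=((abs(L[...,2]-zt)<7)&(abs(L[...,1])<34)&(L[...,0]>5)&(L[...,0]<70))
    top=T[2,3]-zt/1000; v,u=np.nonzero(m)
    w=plane(r,np.c_[u,v],top); l=(w-T[:3,3])@T[:3,:3]*1000
    b=l[abs(l[:,1])<24]; bins=np.round(b[:,1]/4)
    ends=np.array([[k*4,b[bins==k,0].max()] for k in np.unique(bins)])
    f=np.polyfit(ends[:,0],ends[:,1],1)
    print("held top z %.1f (tool z %.1f) end x_tool %.1f -> centre x_tool %.1f, tilt %.2f deg, y range %s"%(top*1000,zt,np.median(ends[:,1]),np.median(ends[:,1])-50,np.degrees(f[0]),np.percentile(l[:,1],[1,99]).round(1)))
if __name__=="__main__":
    s=get_state(); q=s["tcp_rot"]; print(s["time"],s["eef_pos"],"yaw",np.degrees(2*np.arctan2(q[1],q[0])).round(2),s["opening"])
    r=shot("wrist"); cv2.imwrite("pics/held.png",r["frame"]); np.savez("held.npz",**r)
    trays(r); held(r,s)
E
python3 held.py
```

```text
30.35 [0.55823456 0.03105342 0.13296465] yaw 79.16 0.6893955158222318
tray [407.1 173.6 100.8  63.9  98.9  13.2] px [104.  99.]
tray [557.5 162.8  87.6  59.5  78.3  13.2] px [284.  57.]
held top z 151.3 (tool z -18.3) end x_tool 48.7 -> centre x_tool -1.3, tilt -0.21 deg, y range [-30.9  29.7]
```

Base tray unmoved; the held tray is square to the tool within 0.2° and centred within about 1.5 mm along its length. Move over the base and lower.

Request:
jog_arm([
  {"dx": 0,"dy": 0.25,"dz": 0,"ax": 0,"ay": 0,"az": 0,"gripper": -0.2},
  {"dx": 0,"dy": 0.5,"dz": 0,"ax": 0,"ay": 0,"az": 0,"gripper": -0.2},
  {"dx": 0,"dy": 0.8,"dz": 0,"ax": 0,"ay": 0,"az": 0,"gripper": -0.2},
  {"dx": 0,"dy": 1,"dz": -0.2,"ax": 0,"ay": 0,"az": 0,"gripper": -0.2},
  {"dx": 0,"dy": 1,"dz": -0.4,"ax": 0,"ay": 0,"az": 0,"gripper": -0.2},
  {"dx": 0,"dy": 1,"dz": -0.4,"ax": 0,"ay": 0,"az": 0,"gripper": -0.2},
])

```text
time: 31.0
eef_pos: [0.5549, 0.1531, 0.0822]
tcp_rot: [0.769, 0.639, -0.004, -0.003]
contact_force: [-0.9, 0.1, -1.0]
opening: 0.691
finger_force: 44.5
```

Request:
jog_arm([
  {"dx": 0,"dy": 0.165,"dz": -0.15,"ax": 0,"ay": 0,"az": 0,"gripper": -0.2},
  {"dx": 0,"dy": 0.165,"dz": -0.3,"ax": 0,"ay": 0,"az": 0,"gripper": -0.2},
  {"dx": 0,"dy": 0.165,"dz": -0.4,"ax": 0,"ay": 0,"az": 0,"gripper": -0.2},
  {"dx": 0,"dy": 0.165,"dz": -0.4,"ax": 0,"ay": 0,"az": 0,"gripper": -0.2},
  {"dx": 0,"dy": 0.165,"dz": -0.4,"ax": 0,"ay": 0,"az": 0,"gripper": -0.2},
])

```text
time: 31.5
eef_pos: [0.5594, 0.1706, 0.0393]
tcp_rot: [0.77, 0.638, 0.0, 0.0]
contact_force: [0.5, -0.2, -0.0]
opening: 0.69
finger_force: 44.5
```

Request:
jog_arm([
  {"dx": -0.004,"dy": 0.003,"dz": -0.1,"ax": 0,"ay": 0,"az": 0,"gripper": -0.2},
  {"dx": -0.004,"dy": 0.003,"dz": -0.2,"ax": 0,"ay": 0,"az": 0,"gripper": -0.2},
  {"dx": -0.004,"dy": 0.003,"dz": -0.25,"ax": 0,"ay": 0,"az": 0,"gripper": -0.2},
  {"dx": -0.004,"dy": 0.003,"dz": -0.25,"ax": 0,"ay": 0,"az": 0,"gripper": -0.2},
  {"dx": -0.004,"dy": 0.003,"dz": -0.25,"ax": 0,"ay": 0,"az": 0,"gripper": -0.2},
])

```text
time: 32.0
eef_pos: [0.5585, 0.171, 0.0084]
tcp_rot: [0.77, 0.638, -0.0, -0.0]
contact_force: [0.4, -0.6, -0.7]
opening: 0.69
finger_force: 44.6
```

```bash
python3 held.py; python3 - <<'E'
import cv2; f=cv2.imread("pics/held.png"); cv2.imwrite("pics/hc.png",cv2.resize(f[100:330,220:420],None,fx=3,fy=2.6))
E
```

```text
32.0 [0.55851924 0.17095042 0.00844251] yaw 79.22 0.6901304577946352
tray [408.7 178.5  95.4  71.7 101.   13.2] px [ 54. 316.]
tray [556.7 165.2 111.6  67.1  79.1  29.5] px [319. 298.]
held top z 26.6 (tool z -18.2) end x_tool 48.9 -> centre x_tool -1.1, tilt -0.04 deg, y range [-31.   29.7]
```

View pics/hc.png

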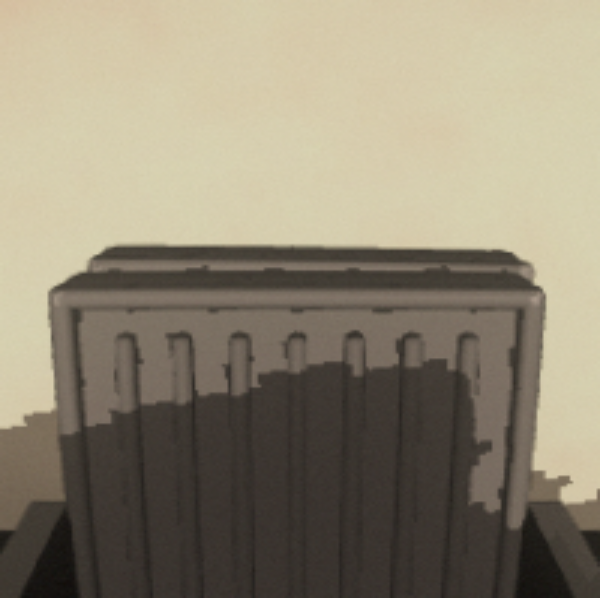

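The top tray edge runs from (50,290) to (543,295) in the crop and the lower tray shows from x = 90 to 535 behind it. So the base sits a little to the right of the held tray, and I'll quantify that by ray casting.

```bash
python3 - <<'E'
from h import *
q=np.load("held.npz"); r={k:q[k] for k in q.files}
T=r["extrinsics"]@np.linalg.inv(r["mount"])
def tool(px,z): 
    uv=[220+px[0]/3,100+px[1]/2.6]; return ((plane(r,uv,z)-T[:3,3])@T[:3,:3]*1000)[0,:2].round(1)
print("top  L,R end",tool((50,292),.0295),tool((543,295),.0295),"mid",tool((297,297),.0295))
print("base L,R end",tool((90,264),.0138),tool((535,270),.0138),"mid",tool((312,266),.0138))
E
```

```text
top  L,R end [ 46.7 -30.1] [46.3 29. ] mid [45.8 -0.5]
base L,R end [ 47.3 -28. ] [46.5 31.3] mid [46.8  1.5]
```

Request:
jog_arm([
  {"dx": 0.018,"dy": 0.003,"dz": 0,"ax": 0,"ay": 0,"az": 0,"gripper": -0.2},
  {"dx": 0.018,"dy": 0.003,"dz": 0,"ax": 0,"ay": 0,"az": 0,"gripper": -0.2},
  {"dx": 0.018,"dy": 0.003,"dz": -0.01,"ax": 0,"ay": 0,"az": 0,"gripper": -0.2},
  {"dx": 0.018,"dy": 0.003,"dz": -0.017,"ax": 0,"ay": 0,"az": 0,"gripper": -0.2},
  {"dx": 0.018,"dy": 0.003,"dz": -0.017,"ax": 0,"ay": 0,"az": 0,"gripper": -0.2},
])

```text
time: 32.55
eef_pos: [0.5606, 0.1714, 0.0066]
tcp_rot: [0.77, 0.638, -0.0, -0.0]
contact_force: [0.0, -0.1, -0.2]
opening: 0.685
finger_force: 44.6
```

Request:
jog_arm([
  {"dx": 0,"dy": 0,"dz": -0.008,"ax": 0,"ay": 0,"az": 0,"gripper": -0.2},
  {"dx": 0,"dy": 0,"dz": -0.016,"ax": 0,"ay": 0,"az": 0,"gripper": -0.2},
  {"dx": 0,"dy": 0,"dz": -0.016,"ax": 0,"ay": 0,"az": 0,"gripper": -0.2},
])

```text
time: 32.85
eef_pos: [0.5609, 0.1714, 0.0061]
tcp_rot: [0.77, 0.638, -0.0, -0.0]
contact_force: [-3.5, -1.1, 6.3]
opening: 0.689
finger_force: 45.4
```

Request:
jog_arm([
  {"dx": 0,"dy": 0,"dz": -0.01,"ax": 0,"ay": 0,"az": 0,"gripper": 0.45},
  {"dx": 0,"dy": 0,"dz": -0.01,"ax": 0,"ay": 0,"az": 0,"gripper": 0.6},
  {"dx": 0,"dy": 0,"dz": -0.01,"ax": 0,"ay": 0,"az": 0,"gripper": 0.9},
  {"dx": 0,"dy": 0,"dz": -0.01,"ax": 0,"ay": 0,"az": 0,"gripper": 1},
  {"dx": 0,"dy": 0,"dz": -0.01,"ax": 0,"ay": 0,"az": 0,"gripper": 1},
  {"dx": 0,"dy": 0,"dz": 0.1,"ax": 0,"ay": 0,"az": 0,"gripper": 1},
  {"dx": 0,"dy": 0,"dz": 0.4,"ax": 0,"ay": 0,"az": 0,"gripper": 1},
  {"dx": 0,"dy": 0,"dz": 0.8,"ax": 0,"ay": 0,"az": 0,"gripper": 1},
  {"dx": 0,"dy": 0,"dz": 1,"ax": 0,"ay": 0,"az": 0,"gripper": 1},
  {"dx": 0,"dy": 0,"dz": 1,"ax": 0,"ay": 0,"az": 0,"gripper": 1},
])

```text
time: 33.85
eef_pos: [0.5645, 0.172, 0.1316]
tcp_rot: [0.77, 0.638, 0.005, 0.003]
contact_force: [-0.2, 1.0, 0.7]
opening: 1.0
finger_force: 0.0
```

```bash
cat > edges.py <<'E'
# end-edge and side-edge check of the stack in tool coordinates: height map steps along scan lines
from trays import *
def check(r,top,levels):
    T=r["extrinsics"]@np.linalg.inv(r["mount"]); P=cloud(r); L=(P-T[:3,3])@T[:3,:3]*1000; Z=P[...,2]*1000
    c=trays(r,top,.06,False)[0]
    for i in c: print("outline@top",np.round(i,1))
    for lev in levels:
        m=(abs(Z-lev)<4)&(abs(L[...,0])<58)&(abs(L[...,1])<38)
        v,u=np.nonzero(m); w=plane(r,np.c_[u,v],lev/1000+.0008); l=(w-T[:3,3])@T[:3,:3]*1000
        if len(l)>20: 
            e=l[abs(l[:,1])<25]; f=l[(l[:,0]>0)&(l[:,0]<40)]
            print("lev",lev,len(l),"end x",np.percentile(e[:,0],99.5).round(1),"y",np.percentile(f[:,1],[.5,99.5]).round(1))
if __name__=="__main__":
    import sys
    s=get_state(); q=s["tcp_rot"]; print(s["time"],s["eef_pos"],"yaw",np.degrees(2*np.arctan2(q[1],q[0])).round(2))
    r=shot("wrist"); np.savez("stack.npz",**r); check(r,float(sys.argv[1]),[float(a) for a in sys.argv[2:]])
E
python3 edges.py .028 27.2 13.2
```

```text
33.85 [0.56453851 0.17197624 0.13163438] yaw 79.24
outline@top [416.2 178.8  94.   61.5  99.1  13.2]
outline@top [560.1 170.3 100.5  59.7  79.   27.3]
lev 27.2 10246 end x 45.8 y [-34.6  24.5]Traceback (most recent call last):
  File "edges.py", line 16, in <module>
    r=shot("wrist"); np.savez("stack.npz",**r); check(r,float(sys.argv[1]),[float(a) for a in sys.argv[2:]])
                                                ~~~~~^^^^^^^^^^^^^^^^^^^^^^^^^^^^^^^^^^^^^^^^^^^^^^^^^^^^^^^
  File "edges.py", line 12, in check
    print("lev",lev,len(l),"end x",np.percentile(e[:,0],99.5).round(1),"y",np.percentile(f[:,1],[.5,99.5]).round(1))
                                                                           ~~~~~~~~~~~~~^^^^^^^^^^^^^^^^^^
    return _quantile_unchecked(
        a, q, axis, out, overwrite_input, method, keepdims, weights)
    return _ureduce(a,
                    func=_quantile_ureduce_func,
    ...<5 lines>...
                    overwrite_input=overwrite_input,
                    method=method)
    r = func(a, **kwargs)
    result = _quantile(arr,
                       quantiles=q,
    ...<2 lines>...
                       out=out,
                       weights=wgt)
    slices_having_nans = np.isnan(arr[-1, ...])
                                  ~~~^^^^^^^^^
IndexError: index -1 is out of bounds for axis 0 with size 0
```

Request:
jog_arm([
  {"dx": -0.2,"dy": 0,"dz": 0.1,"ax": 0,"ay": 0,"az": 0.05,"gripper": 1},
  {"dx": -0.4,"dy": 0.01,"dz": 0.2,"ax": 0,"ay": 0,"az": 0.108,"gripper": 1},
  {"dx": -0.65,"dy": 0.01,"dz": 0.2,"ax": 0,"ay": 0,"az": 0.108,"gripper": 1},
  {"dx": -0.65,"dy": 0.01,"dz": 0.2,"ax": 0,"ay": 0,"az": 0.108,"gripper": 1},
])

```text
time: 34.3
eef_pos: [0.4785, 0.1726, 0.1465]
tcp_rot: [0.713, 0.701, -0.002, -0.002]
contact_force: [-0.1, -1.1, 0.2]
opening: 1.001
finger_force: 0.0
```

Request:
jog_arm([
  {"dx": -0.2,"dy": 0,"dz": 0,"ax": 0,"ay": 0,"az": 0.05,"gripper": 1},
  {"dx": -0.4,"dy": 0.01,"dz": 0,"ax": 0,"ay": 0,"az": 0.108,"gripper": 1},
  {"dx": -0.65,"dy": 0.01,"dz": 0,"ax": 0,"ay": 0,"az": 0.108,"gripper": 1},
  {"dx": -0.65,"dy": 0.01,"dz": 0,"ax": 0,"ay": 0,"az": 0.108,"gripper": 1},
  {"dx": -0.65,"dy": 0.01,"dz": 0,"ax": 0,"ay": 0,"az": 0.108,"gripper": 1},
])

```text
time: 34.8
eef_pos: [0.4046, 0.1737, 0.1481]
tcp_rot: [0.652, 0.759, -0.0, -0.0]
contact_force: [-0.3, 0.6, -0.6]
opening: 0.999
finger_force: 0.0
```

```bash
python3 trays.py; python3 -c "
from m import *
r=np.load('t.npz'); r={k:r[k] for k in r.files}
from trays import trays; print('stack@.028'); trays(r,.028)"
```

```text
34.8 [0.40456728 0.17373822 0.14808123] [ 6.51614418e-01  7.58550262e-01 -3.31043464e-04 -2.01737467e-04]
tray [561.1 166.3 104.6  77.   79.1  27.1] px [491. 256.]
tray [404.1 174.7  99.8  59.5  98.8  13.2] px [319. 219.]
stack@.028
tray [552.8 170.5  99.4  73.2  79.1  27.1] px [491. 256.]
tray [403.5 178.4  94.9  56.6  98.8  13.2] px [319. 219.]
```

Request:
jog_arm([
  {"dx": 0,"dy": 0.008,"dz": -0.25,"ax": 0,"ay": 0,"az": 0,"gripper": 1},
  {"dx": 0,"dy": 0.008,"dz": -0.5,"ax": 0,"ay": 0,"az": 0,"gripper": 1},
  {"dx": 0,"dy": 0.008,"dz": -0.75,"ax": 0,"ay": 0,"az": 0,"gripper": 1},
  {"dx": 0,"dy": 0.008,"dz": -1,"ax": 0,"ay": 0,"az": 0,"gripper": 1},
  {"dx": 0,"dy": 0.008,"dz": -1,"ax": 0,"ay": 0,"az": 0,"gripper": 1},
])

```text
time: 35.35
eef_pos: [0.4021, 0.1739, 0.0248]
tcp_rot: [0.652, 0.758, -0.004, -0.003]
contact_force: [-1.1, 0.7, -0.4]
opening: 0.999
finger_force: 0.0
```

Request:
jog_arm([
  {"dx": 0,"dy": 0,"dz": -0.15,"ax": 0,"ay": 0,"az": 0,"gripper": 1},
  {"dx": 0,"dy": 0,"dz": -0.25,"ax": 0,"ay": 0,"az": 0,"gripper": 1},
  {"dx": 0,"dy": 0,"dz": -0.3,"ax": 0,"ay": 0,"az": 0,"gripper": 1},
  {"dx": 0,"dy": 0,"dz": -0.3,"ax": 0,"ay": 0,"az": 0,"gripper": 1},
])

```text
time: 35.75
eef_pos: [0.4048, 0.1747, -0.0074]
tcp_rot: [0.652, 0.758, -0.0, -0.0]
contact_force: [0.3, -0.5, 0.3]
opening: 0.999
finger_force: 0.0
```

Request:
jog_arm([
  {"dx": 0,"dy": 0,"dz": 0,"ax": 0,"ay": 0,"az": 0,"gripper": 0.6},
  {"dx": 0,"dy": 0,"dz": 0,"ax": 0,"ay": 0,"az": 0,"gripper": 0.2},
  {"dx": 0,"dy": 0,"dz": 0,"ax": 0,"ay": 0,"az": 0,"gripper": -0.2},
  {"dx": 0,"dy": 0,"dz": 0,"ax": 0,"ay": 0,"az": 0,"gripper": -0.2},
  {"dx": 0,"dy": 0,"dz": 0,"ax": 0,"ay": 0,"az": 0,"gripper": -0.2},
], force=40)

```text
time: 36.25
eef_pos: [0.4059, 0.175, -0.006]
tcp_rot: [0.652, 0.759, 0.001, 0.001]
contact_force: [-0.4, 0.6, 6.3]
opening: 0.688
finger_force: 43.7
```

Request:
jog_arm([
  {"dx": 0,"dy": 0,"dz": 0.2,"ax": 0,"ay": 0,"az": 0,"gripper": -0.2},
  {"dx": 0,"dy": 0,"dz": 0.5,"ax": 0,"ay": 0,"az": 0,"gripper": -0.2},
  {"dx": 0,"dy": 0,"dz": 0.75,"ax": 0,"ay": 0,"az": 0,"gripper": -0.2},
  {"dx": 0,"dy": 0,"dz": 0.75,"ax": 0,"ay": 0,"az": 0,"gripper": -0.2},
])

```text
time: 36.65
eef_pos: [0.408, 0.1754, 0.087]
tcp_rot: [0.652, 0.759, 0.004, 0.003]
contact_force: [0.4, -0.7, -1.2]
opening: 0.685
finger_force: 44.0
```

Request:
jog_arm([
  {"dx": 0.2,"dy": 0,"dz": 0,"ax": 0,"ay": 0,"az": -0.04,"gripper": -0.2},
  {"dx": 0.4,"dy": -0.01,"dz": 0,"ax": 0,"ay": 0,"az": -0.08,"gripper": -0.2},
  {"dx": 0.64,"dy": -0.02,"dz": 0,"ax": 0,"ay": 0,"az": -0.109,"gripper": -0.2},
  {"dx": 0.64,"dy": -0.02,"dz": 0,"ax": 0,"ay": 0,"az": -0.109,"gripper": -0.2},
])

```text
time: 37.05
eef_pos: [0.4839, 0.1719, 0.082]
tcp_rot: [0.715, 0.699, 0.0, 0.0]
contact_force: [0.7, -0.3, -1.2]
opening: 0.686
finger_force: 43.9
```

Request:
jog_arm([
  {"dx": 0.2,"dy": 0,"dz": 0,"ax": 0,"ay": 0,"az": -0.04,"gripper": -0.2},
  {"dx": 0.4,"dy": -0.01,"dz": 0,"ax": 0,"ay": 0,"az": -0.08,"gripper": -0.2},
  {"dx": 0.64,"dy": -0.02,"dz": -0.2,"ax": 0,"ay": 0,"az": -0.108,"gripper": -0.2},
  {"dx": 0.64,"dy": -0.02,"dz": -0.35,"ax": 0,"ay": 0,"az": -0.108,"gripper": -0.2},
  {"dx": 0.64,"dy": -0.02,"dz": -0.42,"ax": 0,"ay": 0,"az": -0.108,"gripper": -0.2},
  {"dx": 0.64,"dy": -0.02,"dz": -0.42,"ax": 0,"ay": 0,"az": -0.108,"gripper": -0.2},
  {"dx": 0.64,"dy": -0.02,"dz": -0.42,"ax": 0,"ay": 0,"az": -0.108,"gripper": -0.2},
])

```text
time: 37.75
eef_pos: [0.5575, 0.1701, 0.0322]
tcp_rot: [0.771, 0.637, -0.0, -0.0]
contact_force: [0.8, -0.0, -0.9]
opening: 0.687
finger_force: 43.9
```

```bash
python3 held.py; python3 - <<'E'
from m import *
q=np.load("held.npz"); r={k:q[k] for k in q.files}; P=cloud(r); Z=P[...,2]*1000
T=r["extrinsics"]@np.linalg.inv(r["mount"])
g=grey(r)
for u in (290,310,330,350):
    print(u,[(v,int(g[v,u]),round(float(Z[v,u]),1)) for v in range(192,232,2)])
for v in (200,206,212,218): print(v,[(u,round(float(Z[v,u]),1)) for u in list(range(228,264,3))+list(range(376,412,3))])
E
```

```text
37.75 [0.55747468 0.17006789 0.03219459] yaw 79.17 0.6869115455449276
tray [568.5 216.1  58.7   6.1 168.6  27.6] px [324. 191.]
held top z 48.5 (tool z -16.4) end x_tool 50.8 -> centre x_tool 0.8, tilt 0.15 deg, y range [-30.9  29.6]
290 [(192, 90, 26.9), (194, 122, 28.3), (196, 90, 28.7), (198, 59, 40.4), (200, 66, 44.9), (202, 57, 48.4), (204, 95, 51.3), (206, 120, 50.9), (208, 118, 52.9), (210, 97, 51.7), (212, 120, 47.3), (214, 116, 48.2), (216, 116, 47.0), (218, 117, 48.0), (220, 118, 48.1), (222, 116, 48.5), (224, 117, 48.4), (226, 115, 48.6), (228, 115, 48.5), (230, 112, 47.5)]
310 [(192, 90, 26.3), (194, 122, 28.1), (196, 101, 26.2), (198, 58, 40.3), (200, 62, 45.5), (202, 59, 48.7), (204, 95, 51.5), (206, 121, 52.3), (208, 118, 52.0), (210, 91, 51.1), (212, 117, 48.6), (214, 116, 49.0), (216, 117, 46.9), (218, 116, 48.7), (220, 116, 48.3), (222, 117, 47.9), (224, 116, 48.7), (226, 114, 47.9), (228, 116, 47.9), (230, 114, 48.2)]
330 [(192, 92, 26.7), (194, 122, 27.2), (196, 114, 27.6), (198, 58, 40.2), (200, 62, 45.8), (202, 57, 47.8), (204, 92, 50.2), (206, 122, 51.1), (208,
[... 1123 characters left out ...]
 50.7), (397, 51.2), (400, 51.0), (403, 0.2), (406, 0.6), (409, -1.9)]
212 [(228, 0.0), (231, -0.3), (234, -1.4), (237, 51.3), (240, 52.0), (243, 51.1), (246, 48.3), (249, nan), (252, 47.2), (255, 48.8), (258, 47.1), (261, 47.3), (376, 48.0), (379, 48.1), (382, 48.5), (385, 47.6), (388, 48.1), (391, 48.3), (394, 50.2), (397, 51.4), (400, 52.1), (403, -0.6), (406, -1.2), (409, -0.2)]
218 [(228, -0.7), (231, -0.3), (234, 0.1), (237, 50.5), (240, 51.1), (243, 51.4), (246, 48.7), (249, 48.5), (252, 48.5), (255, 48.3), (258, 47.5), (261, 48.7), (376, 47.7), (379, 48.3), (382, 48.4), (385, 47.7), (388, 48.5), (391, 47.3), (394, 51.9), (397, 52.5), (400, 51.2), (403, 0.4), (406, -0.9), (409, -1.3)]
```

```bash
cat > rel.py <<'E'
from m import *
q=np.load("held.npz"); r={k:q[k] for k in q.files}; P=cloud(r); Z=P[...,2]*1000
T=r["extrinsics"]@np.linalg.inv(r["mount"]); g=grey(r).astype(float)
def tool(u,v,z): return ((plane(r,[u,v],z)-T[:3,3])@T[:3,:3]*1000)[0,:2]
import sys
zh,zs=float(sys.argv[1]),float(sys.argv[2])
def rows(u):  # first bright->edge crossings from above for stack and held
    c=g[:,u]; zz=Z[:,u]; out=[]
    for lo,hi in((zs*1000-4,zs*1000+4),(zh*1000-4,zh*1000+4)):
        v=[k for k in range(160,240) if lo<zz[k]<hi and c[k]>=88]
        out.append(v[0] if v else np.nan)
    return out
R_=np.array([[u,*rows(u)] for u in range(265,380,6)]); print(R_[:,1],R_[:,2])
vs,vh=np.nanmedian(R_[:,1]),np.nanmedian(R_[:,2])
def cols(v,lo,hi): k=[u for u in range(200,440) if lo<Z[v,u]<hi]; return k[0],k[-1]
S=np.array([cols(v,zs*1000-4,zs*1000+4) for v in (int(vs)+1,int(vs)+2)]); H=np.array([cols(v,zh*1000-4,zh*1000+4) for v in (int(vh)+3,int(vh)+6)])
print("cols",S.tolist(),H.tolist())
sl,sr=tool(S[:,0].mean()-.5,vs+1.5,zs)[1],tool(S[:,1].mean()+.5,vs+1.5,zs)[1]; hl,hr=tool(H[:,0].mean()-.5,vh+4.5,zh)[1],tool(H[:,1].mean()+.5,vh+4.5,zh)[1]
print("stack end x %.1f held end x %.1f ; stack y %.1f..%.1f mid %.1f held y %.1f..%.1f mid %.1f"%(tool(318,vs,zs)[0],tool(318,vh,zh)[0],sl,sr,(sl+sr)/2,hl,hr,(hl+hr)/2))
dx,dy=tool(318,vs,zs)[0]-tool(318,vh,zh)[0],(sl+sr-hl-hr)/2
w=T[:3,:3]@np.array([dx,dy,0]); print("shift tool",round(dx,1),round(dy,1),"world mm",w.round(1),"shares",(w/120).round(3))
E
python3 rel.py .0515 .028
```

```text
[193 192 192 192 192 192 192 192 192 192 192 192 192 192 192 192 192 193
 193 193] [204 204 204 204 204 204 204 204 204 204 204 204 204 204 204 204 204 204
 204 205]
cols [[257, 396], [256, 396]] [[237, 400], [237, 400]]
stack end x 49.3 held end x 49.2 ; stack y -27.1..32.4 mid 2.6 held y -30.5..29.1 mid -0.7
shift tool 0.1 3.4 world mm [ 3.3 -0.5 -0. ] shares [ 0.028 -0.005 -0.   ]
```

Request:
jog_arm([
  {"dx": 0.028,"dy": -0.005,"dz": 0,"ax": 0,"ay": 0,"az": 0,"gripper": -0.2},
  {"dx": 0.028,"dy": -0.005,"dz": -0.03,"ax": 0,"ay": 0,"az": 0,"gripper": -0.2},
  {"dx": 0.028,"dy": -0.005,"dz": -0.06,"ax": 0,"ay": 0,"az": 0,"gripper": -0.2},
  {"dx": 0.028,"dy": -0.005,"dz": -0.06,"ax": 0,"ay": 0,"az": 0,"gripper": -0.2},
  {"dx": 0.028,"dy": -0.005,"dz": -0.06,"ax": 0,"ay": 0,"az": 0,"gripper": -0.2},
])

```text
time: 38.3
eef_pos: [0.5615, 0.1693, 0.025]
tcp_rot: [0.771, 0.637, -0.0, -0.0]
contact_force: [0.9, 0.2, -0.9]
opening: 0.685
finger_force: 44.0
```

```bash
python3 held.py; python3 rel.py .0445 .028
```

```text
38.3 [0.56151517 0.16933024 0.024955  ] yaw 79.14 0.6853239356563041
tray [567.9 217.   56.6   4.5 168.7  26.6] px [314. 192.]
held top z 41.4 (tool z -16.4) end x_tool 50.5 -> centre x_tool 0.5, tilt 0.17 deg, y range [-30.9  29.6]
[196.  nan 196. 196. 196.  nan 196. 196. 196.  nan 196. 196. 196. 196.
 196. 196. 196. 196. 196. 196.] [204. 204. 204. 204. 204. 204. 204. 204. 204. 204. 204. 204. 204. 204.
 204. 204. 204. 204. 204. 205.]
cols [[244, 389], [244, 288]] [[237, 400], [237, 400]]
stack end x 48.9 held end x 49.2 ; stack y -31.1..7.5 mid -11.8 held y -30.5..29.0 mid -0.7
shift tool -0.3 -11.1 world mm [-10.9   1.8   0. ] shares [-0.091  0.015  0.   ]
```

Columns 244 to 389 put the stack's middle at about -1.0 mm against -0.7 mm for the held tray, and the ends agree within 0.3 mm. Lower to contact.

Request:
jog_arm([
  {"dx": 0,"dy": 0,"dz": -0.012,"ax": 0,"ay": 0,"az": 0,"gripper": -0.2},
  {"dx": 0,"dy": 0,"dz": -0.025,"ax": 0,"ay": 0,"az": 0,"gripper": -0.2},
  {"dx": 0,"dy": 0,"dz": -0.025,"ax": 0,"ay": 0,"az": 0,"gripper": -0.2},
])

```text
time: 38.65
eef_pos: [0.5618, 0.1694, 0.0221]
tcp_rot: [0.771, 0.637, 0.0, -0.0]
contact_force: [-0.8, 0.5, -1.3]
opening: 0.69
finger_force: 44.0
```

Request:
jog_arm([
  {"dx": 0,"dy": 0,"dz": -0.006,"ax": 0,"ay": 0,"az": 0,"gripper": -0.2},
  {"dx": 0,"dy": 0,"dz": -0.012,"ax": 0,"ay": 0,"az": 0,"gripper": -0.2},
  {"dx": 0,"dy": 0,"dz": -0.012,"ax": 0,"ay": 0,"az": 0,"gripper": -0.2},
])

```text
time: 38.95
eef_pos: [0.5618, 0.1694, 0.022]
tcp_rot: [0.771, 0.637, -0.0, -0.0]
contact_force: [-4.1, 0.0, 6.2]
opening: 0.69
finger_force: 44.7
```

Request:
jog_arm([
  {"dx": 0,"dy": 0,"dz": -0.006,"ax": 0,"ay": 0,"az": 0,"gripper": 0.45},
  {"dx": 0,"dy": 0,"dz": -0.006,"ax": 0,"ay": 0,"az": 0,"gripper": 0.6},
  {"dx": 0,"dy": 0,"dz": -0.006,"ax": 0,"ay": 0,"az": 0,"gripper": 0.9},
  {"dx": 0,"dy": 0,"dz": -0.006,"ax": 0,"ay": 0,"az": 0,"gripper": 1},
  {"dx": 0,"dy": 0,"dz": -0.006,"ax": 0,"ay": 0,"az": 0,"gripper": 1},
  {"dx": 0,"dy": 0,"dz": 0.1,"ax": 0,"ay": 0,"az": 0,"gripper": 1},
  {"dx": 0,"dy": 0,"dz": 0.4,"ax": 0,"ay": 0,"az": 0,"gripper": 1},
  {"dx": 0,"dy": 0,"dz": 0.8,"ax": 0,"ay": 0,"az": 0,"gripper": 1},
  {"dx": 0,"dy": 0,"dz": 0.9,"ax": 0,"ay": 0,"az": 0,"gripper": 1},
  {"dx": 0,"dy": 0,"dz": 0.9,"ax": 0,"ay": 0,"az": 0,"gripper": 1},
])

```text
time: 39.95
eef_pos: [0.5642, 0.1697, 0.1332]
tcp_rot: [0.771, 0.637, 0.003, 0.002]
contact_force: [-0.1, 0.2, -0.7]
opening: 1.006
finger_force: 0.0
```

```bash
python3 - <<'E'
from trays import *
s=get_state(); print(s["time"],s["eef_pos"])
r=shot("wrist"); print("wrist @.042"); trays(r,.042,.06)
# scanline Z profiles across the camera-side end (tool x direction) at several columns
P=cloud(r); Z=P[...,2]*1000; g=grey(r)
T=r["extrinsics"]@np.linalg.inv(r["mount"])
v0=[k for k in range(100,300) if 36<Z[k,318]<48][0]; print(v0,[(v,int(g[v,318]),round(float(Z[v,318]),0)) for v in range(v0-16,v0+6)])
for n in("side","scene"):
    q=shot(n); P=cloud(q); m=(P[...,0]>.5)&(P[...,0]<.63)&(P[...,1]>.1)&(P[...,1]<.24)&(P[...,2]<.06)
    for lo in(2,8,16,22,30,36,40):
        k=m&(P[...,2]*1000>lo)&(P[...,2]*1000<lo+5); c=P[k]*1000
        if len(c)>3: 
            d=(c[:,:2]-[560.5,170])@np.array([[.19,.982],[.982,-.19]]); print(n,lo,len(c),"long",np.percentile(d[:,0],[3,97]).round(1),"short",np.percentile(d[:,1],[3,97]).round(1))
E
```

```text
39.95 [0.56423684 0.16973018 0.13324151]
wrist @.042
tray [561.5 171.5 102.1  59.4  79.   41.2] px [314. 235.]
169 [(153, 204, -0.0), (154, 206, -1.0), (155, 204, 0.0), (156, 205, -0.0), (157, 204, -1.0), (158, 202, -1.0), (159, 204, 0.0), (160, 203, -0.0), (161, 204, -0.0), (162, 206, -1.0), (163, 203, -2.0), (164, 170, 1.0), (165, 103, 10.0), (166, 64, 21.0), (167, 63, 22.0), (168, 63, 31.0), (169, 70, 36.0), (170, 101, 41.0), (171, 122, 42.0), (172, 117, 40.0), (173, 102, 40.0), (174, 95, 39.0)]
side 2 350 long [-63.2  69.6] short [-59.2  72.6]
side 8 54 long [-27.8  49.3] short [-30.9  25.3]
side 16 35 long [-21.6  49.6] short [-30.2  25.6]
side 22 52 long [ 4.6 50. ] short [-29.6  27.1]
side 30 47 long [-20.5  49.2] short [-28.3  28.4]
side 36 471 long [-49.4  48.6] short [-25.   28.5]
side 40 448 long [-49.6  48.3] short [-27.2  30.6]
scene 2 102 long [-62.4  55.6] short [-61.8 -19.8]
scene 8 32 long [-53.9  39.5] short [-33.5 -18.3]
scene 16 41 long [-53.8  35.3] short [-33.1   2.2]
scene 22 59 long [-55.3  39.2] short [-31.1  21.3]
scene 30 54 long [-55.7  30.6] short [-30.4  25. ]
scene 36 174 long [-54.7  45.3] short [-28.2  31.8]
scene 40 235 long [-53.8  43.8] short [-28.3  30.7]
```

The ends line up within 1 mm. Across the short axis the lower trays may be off by 2 to 3 mm, so I'll square the sides by lowering the open jaws around the whole stack and giving it a light squeeze.

Request:
jog_arm([
  {"dx": 0,"dy": 0,"dz": -0.25,"ax": 0,"ay": 0,"az": 0,"gripper": 1},
  {"dx": 0,"dy": 0,"dz": -0.5,"ax": 0,"ay": 0,"az": 0,"gripper": 1},
  {"dx": 0,"dy": 0,"dz": -0.7,"ax": 0,"ay": 0,"az": 0,"gripper": 1},
  {"dx": 0,"dy": 0,"dz": -0.85,"ax": 0,"ay": 0,"az": 0,"gripper": 1},
  {"dx": 0,"dy": 0,"dz": -1,"ax": 0,"ay": 0,"az": 0,"gripper": 1},
  {"dx": 0,"dy": 0,"dz": -1,"ax": 0,"ay": 0,"az": 0,"gripper": 1},
])

```text
time: 40.7
eef_pos: [0.5572, 0.1687, 0.0034]
tcp_rot: [0.771, 0.637, -0.005, -0.003]
contact_force: [-0.3, -0.7, -0.6]
opening: 1.001
finger_force: 0.0
```

Request:
jog_arm([
  {"dx": 0,"dy": 0,"dz": -0.08,"ax": 0,"ay": 0,"az": 0,"gripper": 1},
  {"dx": 0,"dy": 0,"dz": -0.12,"ax": 0,"ay": 0,"az": 0,"gripper": 1},
  {"dx": 0,"dy": 0,"dz": -0.12,"ax": 0,"ay": 0,"az": 0,"gripper": 1},
])

```text
time: 41.0
eef_pos: [0.5613, 0.1693, -0.0062]
tcp_rot: [0.771, 0.637, -0.0, -0.0]
contact_force: [-0.3, -0.3, 0.8]
opening: 0.997
finger_force: 0.0
```

Request:
jog_arm([
  {"dx": 0,"dy": 0,"dz": 0,"ax": 0,"ay": 0,"az": 0,"gripper": 0.7},
  {"dx": 0,"dy": 0,"dz": 0,"ax": 0,"ay": 0,"az": 0,"gripper": 0.55},
  {"dx": 0,"dy": 0,"dz": 0,"ax": 0,"ay": 0,"az": 0,"gripper": 0.45},
  {"dx": 0,"dy": 0,"dz": 0,"ax": 0,"ay": 0,"az": 0,"gripper": 0.3},
  {"dx": 0,"dy": 0,"dz": 0,"ax": 0,"ay": 0,"az": 0,"gripper": 0.2},
  {"dx": 0,"dy": 0,"dz": 0,"ax": 0,"ay": 0,"az": 0,"gripper": 0.2},
], force=25)

```text
time: 41.6
eef_pos: [0.5616, 0.1696, -0.0049]
tcp_rot: [0.771, 0.637, -0.0, -0.0]
contact_force: [-3.5, -0.2, 5.4]
opening: 0.698
finger_force: 28.7
```

Squeezed to 59.3 mm, against 58.6 mm for a single tray, so the stack is square. Release, rise and do a final check.

Request:
jog_arm([
  {"dx": 0,"dy": 0,"dz": 0,"ax": 0,"ay": 0,"az": 0,"gripper": 0.5},
  {"dx": 0,"dy": 0,"dz": 0,"ax": 0,"ay": 0,"az": 0,"gripper": 0.7},
  {"dx": 0,"dy": 0,"dz": 0,"ax": 0,"ay": 0,"az": 0,"gripper": 1},
  {"dx": 0,"dy": 0,"dz": 0,"ax": 0,"ay": 0,"az": 0,"gripper": 1},
  {"dx": 0,"dy": 0,"dz": 0.1,"ax": 0,"ay": 0,"az": 0,"gripper": 1},
  {"dx": 0,"dy": 0,"dz": 0.3,"ax": 0,"ay": 0,"az": 0,"gripper": 1},
  {"dx": 0,"dy": 0,"dz": 0.6,"ax": 0,"ay": 0,"az": 0,"gripper": 1},
  {"dx": 0,"dy": 0,"dz": 0.9,"ax": 0,"ay": 0,"az": 0,"gripper": 1},
  {"dx": 0,"dy": 0,"dz": 1,"ax": 0,"ay": 0,"az": 0,"gripper": 1},
  {"dx": 0,"dy": 0,"dz": 1,"ax": 0,"ay": 0,"az": 0,"gripper": 1},
])

```text
time: 42.6
eef_pos: [0.5637, 0.1696, 0.1176]
tcp_rot: [0.771, 0.637, 0.003, 0.002]
contact_force: [0.7, -0.9, -1.1]
opening: 1.003
finger_force: 0.0
```

Request:
jog_arm([
  {"dx": -0.3,"dy": -0.3,"dz": 0.4,"ax": 0,"ay": 0,"az": 0,"gripper": 1},
  {"dx": -0.5,"dy": -0.6,"dz": 0.8,"ax": 0,"ay": 0,"az": 0,"gripper": 1},
  {"dx": -0.5,"dy": -1,"dz": 1,"ax": 0,"ay": 0,"az": 0,"gripper": 1},
  {"dx": -0.5,"dy": -1,"dz": 1,"ax": 0,"ay": 0,"az": 0,"gripper": 1},
  {"dx": -0.5,"dy": -1,"dz": 1,"ax": 0,"ay": 0,"az": 0,"gripper": 1},
])

```text
time: 43.1
eef_pos: [0.5024, 0.0468, 0.2361]
tcp_rot: [0.772, 0.636, 0.001, 0.002]
contact_force: [-0.1, -0.2, 0.1]
opening: 0.999
finger_force: 0.0
```

Request:
jog_arm([
  {"dx": 0,"dy": -0.4,"dz": 0,"ax": 0,"ay": 0,"az": 0,"gripper": 1},
  {"dx": 0,"dy": -0.8,"dz": 0,"ax": 0,"ay": 0,"az": 0,"gripper": 1},
  {"dx": 0,"dy": -1,"dz": 0,"ax": 0,"ay": 0,"az": 0,"gripper": 1},
  {"dx": 0,"dy": -1,"dz": 0,"ax": 0,"ay": 0,"az": 0,"gripper": 1},
])

```text
time: 43.5
eef_pos: [0.5009, -0.0723, 0.2315]
tcp_rot: [0.772, 0.636, -0.001, -0.002]
contact_force: [1.1, -0.1, -0.5]
opening: 1.0
finger_force: 0.0
```

Request:
jog_arm([
  {"dx": 0,"dy": -0.4,"dz": 0,"ax": 0,"ay": 0,"az": 0,"gripper": 1},
  {"dx": 0,"dy": -0.8,"dz": 0,"ax": 0,"ay": 0,"az": 0,"gripper": 1},
  {"dx": 0,"dy": -1,"dz": 0,"ax": 0,"ay": 0,"az": 0,"gripper": 1},
  {"dx": 0,"dy": -1,"dz": 0,"ax": 0,"ay": 0,"az": 0,"gripper": 1},
  {"dx": 0,"dy": -1,"dz": 0,"ax": 0,"ay": 0,"az": 0,"gripper": 1},
])

```text
time: 44.0
eef_pos: [0.5014, -0.1892, 0.2324]
tcp_rot: [0.771, 0.637, -0.0, -0.002]
contact_force: [-0.3, -0.6, 0.2]
opening: 1.004
finger_force: 0.0
```

```bash
python3 knob.py k3 165; python3 - <<'E'
from rim import *
from trays import trays
r=shot("wrist"); P,loc=report(r,55)
L=loc(P); Z=P[...,2]*1000
for y0 in (55,-55):
    near=(abs(L[...,0]+32)<50)&(abs(L[...,1]-y0)<40)
    for lo in (106,130,136):
        m=near&(Z>=lo)&(Z<lo+6)
        if m.sum()>5: q=L[m]; print(y0,lo,m.sum(),"x",np.percentile(q[:,0],[2,50,98]).round(1),"y",np.percentile(q[:,1],[2,98]).round(1))
trays(r,.042,.06)
q=shot("side"); P=cloud(q); print("side view tray region")
trays(q,.042,.06)
E
```

```text
44.0 [ 0.50142515 -0.18915375  0.23244498]
55 bar [ 506.2 -282.3   38.5   14.9   31.9] dryer-angle 36.1
70 bar [ 506.  -283.2   35.7   11.7   28.5] dryer-angle 32.7
90 bar [ 511.  -280.4   22.8   10.8   26.4] dryer-angle 30.599999999999998
bar z 0.07935067395475792 deck z 0.08155523350499952
mark 6 [364. 276.] [ 529.9 -246.9] r 44.4 ang 58.6
mark 66 [383. 291.] [ 545.1 -264.9] r 44.9 ang 28.0
white on knob 27 [ 512.96510408 -280.58420554   80.        ]
F 2792 slope,x@y0 [ 5.20000e-03 -5.57979e+01] y -60.0 98.0
B 1232 slope,x@y0 [4.00000e-04 5.63461e+01] y -60.0 83.0
55 106 1195 x [-62.5 -55.6 -47.7] y [25.4 76.1]
55 130 127 x [-33.5 -27.2 -23.3] y [25.2 76.5]
55 136 903 x [-32.8 -28.1 -23.6] y [29.4 71.9]
-55 106 1192 x [-63.2 -56.3 -48.7] y [-82.7 -32.3]
-55 130 93 x [-34.3 -28.5 -24.5] y [-83.7 -32.3]
-55 136 930 x [-34.  -29.2 -24.7] y [-79.2 -36.5]
side view tray region
```

```bash
python3 - <<'E'
from h import *
for n in("side","scene"):
    q=shot(n); P=cloud(q); m=(P[...,0]>.45)&(P[...,0]<.66)&(P[...,1]>.07)&(P[...,1]<.28)
    for lo in(8,16,22,30,36,40):
        k=m&(P[...,2]*1000>lo)&(P[...,2]*1000<lo+5); c=P[k]*1000
        if len(c)>3:
            d=(c[:,:2]-[560.5,170])@np.array([[.19,.982],[.982,-.19]]); print(n,lo,len(c),"long",np.percentile(d[:,0],[3,97]).round(1),"short",np.percentile(d[:,1],[3,97]).round(1))
    print("other low things", ((P[...,2]>.008)&(P[...,2]<.02)&(P[...,0]>.37)&(P[...,0]<.62)&(P[...,1]>.28)&(P[...,1]<.4)).sum())
E
```

```text
side 8 44 long [-37.4  50.6] short [-28.6  30.4]
side 16 40 long [-6.3 50.3] short [-28.6  28.8]
side 22 46 long [-33.2  49.7] short [-28.7  27.3]
side 30 46 long [-35.2  50.1] short [-28.6  27.5]
side 36 481 long [-48.6  48.3] short [-25.7  28.5]
side 40 456 long [-50.   48.3] short [-27.9  30.3]
other low things 27
scene 8 38 long [-55.   46.3] short [-30.6 -16.6]
scene 16 39 long [-55.4  32. ] short [-30.8  -3.5]
scene 22 54 long [-56.2  34.2] short [-30.1  25.5]
scene 30 53 long [-55.8  40.8] short [-29.6  29.8]
scene 36 186 long [-54.   43.1] short [-29.2  32.4]
scene 40 246 long [-54.1  44.9] short [-29.1  31.2]
other low things 0
```

The stack is in place and flush at every level, both baskets hang, and the knob is at the mark. Handing in.

```bash
python3 -c "
from plant import job; print(job.sign_off())"
```

```text
the job is handed in; nothing more can be done
None
```

I handed in the job: both baskets hang on the well's front rim, the timer pointer stands at the broad mark to within about 1°, and the three trays are stacked flush to within about 1 mm where the back tray stood, with no judging result returned.

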